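# Put the mixed-up inspection kit back into its own nests

## Robot

A 6-joint arm with a two-finger parallel gripper is mounted at the origin on a cart in front of the work surface, level with it; the furniture and walls round the work are solid. World frame = base frame: x ahead of the robot, y to its left, z up, the work surface at z = 0. Lengths are in m, angles in degrees, forces in N, time in s.
With the tool pointing down it reaches from about 0.25 to 0.725 m from the base axis. Payload 9.7 kg.
Tool frame: the origin (TCP) lies at the very end of the fingers, on their centre line; the grasp point (between the pads) lies 19 mm behind it; z points along the fingers, y is the direction in which the jaws open and shut (so a half turn about z gives the same grasp; the last joint's range is limited). The gripper opens to 85 mm and grips with 20 to 120 N. Pads are 22 mm wide; open, the fingers measure 114 mm over their backs; the gripper's body (76 mm by 85 mm) begins 54 mm behind the grasp point. The pads swing forward as they close: fully open they stand 13 mm farther back than shut.
Start: joints at [-67.494, 4.979, 10.078, 95.1, 0, 90], TCP at [0.211, -0.508, 0.231] pointing down, gripper open.
Joint ranges: [-179.16, 179.16], [-48.56, 103.87], [-65.8, 70.77], [-126.05, 130.52], [-82.76, 87.17], [-180, 180]. Speed limits (degrees/s): [127.2, 127.2, 147.25, 180, 180, 180].

## Interface

Orientations are given as [roll, pitch, yaw] about the fixed x, y, z axes, in that order (R = Rz(yaw) Ry(pitch) Rx(roll)).
In Python, from workcell import bot gives the robot as it stands. The module is installed in compiled form; this text tells all that it offers.
- The arm moves only by the tool step_arm, never from a script. Its arguments are lists of equal length, an entry for each row: "dr": the turn, a rotation vector about the tool's x, y, z in rad, a list of three; "xyz": the shift along the tool's x, y, z in units of 40 mm (1.0 is 40 mm), a list of three; "gripper": the opening, from 0 (shut) to 1 (fully open). In form: {"dr": [[wx, wy, wz], ...], "xyz": [[x, y, z], ...], "gripper": [gripper, ...]}. A call has exactly 8 rows; each row is the pose to reach, as a shift and turn from the pose commanded when the call began, along the tool's axes at that moment; what a row does not reach only later rows make up. A row lasts 1/10 s, in which the tool goes at most 50 mm and 8.59 degrees, less where a joint would pass 70% of its speed; a pose out of reach is approached as far as the arm can. A call with a gripper value outside its range is refused whole. The fingers move at their own pace and stop on an object; "squeeze" is the grip in N (left out, the last holds). Time passes only in rows, so rows that repeat a pose let the fingers close, or fill a call up. It gives the time, the measured TCP pose, the force and the opening at its end, in the units of the state.
- bot.get_obs(): the state, without advancing time (a new reading comes with each control period).
- bot.camera(name): name is "scene" or "top" or "wrist"; returns a dict with "image" (480x640x3 uint8, red, green, blue), "camera_matrix" (3x3 intrinsics, pixels), "R" (3x3) and "t" (3): a world point X has camera coordinates R X + t. Camera axes: x right, y down, z forward; pixel columns grow to the right and rows downward; lengths in m; the calibration is good to about 2 mm. A picture is of the moment at which its call begins. There is no depth.
- bot.job_done(): hands the job in, once; it reports no verdict.
Trained networks look in a picture, given as the dict that the camera call returned (one of the last four; its "shot" number tells which), for a name from the list of things; names that differ only in an ending like _2 or _b are one class to them, and where a whole thing is asked for, a point or a joint stands for the part that bears it (a point fixed in the world has none). Each returns a list of dicts, best first, with "p" (0 to 1); they miss things now and then, are a little off and sometimes report something else, mostly with a low value. They report only what shows in the picture. A call takes as long as a camera call. They do not tell look-alikes from the thing itself.
- bot.regions_of(picture, thing): "region" (480x640 bool, what is visible of it) and "box" ([centre column, centre row, width, height] in pixels, round what is visible of it).
The state is a dict: "time": time; "q": joint angles; "qd": joint speeds; "joint_efforts": joint torques, N m; "ee_pos": TCP position; "tcp_rot": TCP orientation; "wrist_force": force on the tool from outside, world axes, zero at the start; "torque": the same for the moment, N m; "opening": finger opening in m.
Only numpy, scipy, OpenCV 4.12 (cv2) and the standard library are available. Lean on these libraries where they do the work, as an engineer would, in place of code of your own. Each camera call takes 0.05 s, during which the arm holds its last target.

## Task

The inspection kit has been put back wrongly: the spur gear, the V-block, the short gauge bar and the bronze bush each stand in or on a nest cut for another. Exchange them, setting each down rather than dropping it, so that each stands upright, fully home on the floor of the nest shaped for it, with the bush flange up and the gear hub up; the spare bay is free for putting a thing aside. Leave the loupe standing in its nest.

Things in the scene. Friction and masses are not known exactly. Their poses are not given: they have to be found in the camera images.
- gear: Spur gear: grey steel gear wheel lying flat, 49 mm over the teeth; its toothed rim is 14 mm high, a narrower hub and bore in the middle rises to 18 mm; about 0.1 kg. Origin at the centre of its underside, z along its axis (up), hub up. Take it across the teeth (rim).
- vblock: V-block: ground grey steel block 40 (x) x 42 (y) x 34 mm (z), about 0.33 kg, with a V groove along x in its top. Origin at the centre of its underside, z up. Best taken across y, 42 mm wide, where the faces are full height. Either way round is right.
- bar: Short gauge bar: plain rectangular lapped steel bar, 18 (x) x 48 (y) x 26 mm (z), about 0.18 kg. Origin at the centre of its underside, z up. Take it across x, by the long sides. Either way round is right.
- bush: Bronze flanged bush, gold-coloured, 29 mm high, standing flange up: body diameter 26 mm, flange at the top diameter 34 mm and 8 mm thick, about 0.07 kg. Origin at the centre of its lower end, z along its axis (up). Take it by the outside of the flange.
- loupe: Bystander: black watch loupe, diameter 33 mm, 32 mm high, already standing in its own round nest (one of the six bays). Origin at the centre of its underside, z up. It is to stay there.
- gear_nest: Fixed grey plastic insert of the tray, 83 x 83 x 14 mm. Origin at the centre of its underside, 3 mm above the bench; z up, x and y along its sides; top face 14 mm, blue recess floor 8 mm above the origin. Nest of the spur gear: the large round recess, 57 mm in diameter at the floor. The upper 5 mm of the recess wall slope, so the mouth is 4.5 mm wider on each side.
- vblock_nest: Fixed grey plastic insert of the tray, 83 x 83 x 14 mm. Origin at the centre of its underside, 3 mm above the bench; z up, x and y along its sides; top face 14 mm, blue recess floor 8 mm above the origin. Nest of the V-block: nearly square recess, 47 (x) x 50 mm (y) at the floor, block's x along nest's x. The upper 5 mm of the recess wall slope, so the mouth is 4.5 mm wider on each side.
- bar_nest: Fixed grey plastic insert of the tray, 83 x 83 x 14 mm. Origin at the centre of its underside, 3 mm above the bench; z up, x and y along its sides; top face 14 mm, blue recess floor 8 mm above the origin. Nest of the gauge bar: narrow slot, 26 (x) x 56 mm (y) at the floor, bar's length along nest's y. The upper 5 mm of the recess wall slope, so the mouth is 4.5 mm wider on each side.
- bush_nest: Fixed grey plastic insert of the tray, 83 x 83 x 14 mm. Origin at the centre of its underside, 3 mm above the bench; z up, x and y along its sides; top face 14 mm, blue recess floor 8 mm above the origin. Nest of the bush: small round recess, 34 mm in diameter, with a 15 mm finger notch along x to x = +-31 mm (not the one with the loupe). The upper 5 mm of the recess wall slope, so the mouth is 4.5 mm wider on each side.
- spare_bay: Spare bay: plain grey insert, 83 x 83 x 14 mm, flat top without recess, empty: the free place to put a thing aside. Origin at the centre of its underside, 3 mm above the bench. The tray is a fixed aluminium frame of 2 rows of 3 bays, 86 mm centre to centre, rows along the inserts' y; its rim ends 2 mm below the inserts' tops.
Things that resemble listed ones, but are neither listed nor needed, are in the scene too. Leave any blue or purple look-alike of the gear alone.

How it is judged (in metres and radians):
At the end, for the whole second after the job is handed in: Gear, V-block, gauge bar and bush each stand in their own nest: within 8 mm of its centre, underside less than 1.8 mm above the recess floor (less than 9.8 mm above the nest's origin), upright within 0.1 rad, released and at rest (under 0.02 m/s) (z of gear in the frame of gear_nest below 0.0098 m and horizontal distance between gear and gear_nest below 0.008 m and angle between each of gear, vblock, bar, bush's own z axis and vertical below 0.1 rad and linear speed of each of gear, vblock, bar, bush below 0.02 m/s and z of vblock in the frame of vblock_nest below 0.0098 m and horizontal distance between vblock and vblock_nest below 0.008 m and z of bar in the frame of bar_nest below 0.0098 m and horizontal distance between bar and bar_nest below 0.008 m and z of bush in the frame of bush_nest below 0.0098 m and horizontal distance between bush and bush_nest below 0.008 m); the robot touches nothing.
It fails at once if the loupe is moved more than 12 mm or tipped over (distance of loupe from where it was at the start of the episode above 0.012 m or angle between loupe's own z axis and vertical above 0.35 rad).
It fails at once if one of the four things is dropped: it moves faster than 0.6 m/s (a fall of about 18 mm) while no finger holds it ((contact force between the fingers and gear below 0.05 N and linear speed of gear above 0.6 m/s) or (contact force between the fingers and vblock below 0.05 N and linear speed of vblock above 0.6 m/s) or (contact force between the fingers and bar below 0.05 N and linear speed of bar above 0.6 m/s) or (contact force between the fingers and bush below 0.05 N and linear speed of bush above 0.6 m/s)).
It also fails if it takes over 96 s, if anything falls off the work surface, if the arm or the gripper's body presses on something with over 40 N, if the wrist force passes 120 N, or if a joint passes its speed limit or range.

## Working session

There is one attempt and no reset: what is moved stays moved. The work goes in short steps, Python scripts to look and compute and a tool call to move; the robot and the scene stay as the last step left them, time stands still between calls to the robot, and variables do not carry over. Pictures are saved under pics/ and viewed, and the job is handed in when it is done.

Besides the shell and the picture viewer there is one more tool, called as a command line: name --argument value ..., lists and objects as JSON in quotes. step_arm: Moves the arm, as the interface text tells. Its arguments: {"type":"object","properties":{"dr":{"type":"array"},"xyz":{"type":"array"},"gripper":{"type":"array"},"squeeze":{"type":"number"}},"required":["dr","xyz","gripper"]}

```bash
ls; mkdir -p pics; cat > h.py <<'E'
import numpy as np, cv2, json
from workcell import bot
def save(p,n): cv2.imwrite(f'pics/{n}.png',cv2.cvtColor(p['image'],cv2.COLOR_RGB2BGR))
def px2w(p,u,v,z):
    K=np.array(p['camera_matrix']);R=np.array(p['R']);t=np.array(p['t'])
    d=R.T@np.linalg.solve(K,[u,v,1]); c=-R.T@t
    s=(z-c[2])/d[2]; return c+s*d
def w2px(p,X):
    c=np.array(p['R'])@np.array(X)+np.array(p['t']); q=np.array(p['camera_matrix'])@c; return q[:2]/q[2]
E
python3 - <<'E'
from h import *
for n in ['top','scene','wrist']:
    p=bot.camera(n); save(p,n+'0'); print(n,np.round(-np.array(p['R']).T@p['t'],3),np.round(p['R'],3).tolist(),np.round(p['camera_matrix'],1).tolist())
    if n!='wrist':
      for th in ['gear','vblock','bar','bush','loupe','gear_nest','vblock_nest','bar_nest','bush_nest','spare_bay']:
        print(th,[(round(r['p'],2),np.round(r['box']).tolist()) for r in bot.regions_of(p,th)[:4]])
print(bot.get_obs())
E
```

```text
pics
top [0.457 0.014 0.911] [[-0.004, -0.999, -0.033], [-0.996, 0.007, -0.086], [0.086, 0.032, -0.996]] [[531.1, 0.0, 325.0], [0.0, 531.1, 237.1], [0.0, 0.0, 1.0]]
gear [(0.91, [217.0, 216.0, 26.0, 23.0]), (0.78, [344.0, 265.0, 28.0, 32.0]), (0.65, [395.0, 216.0, 31.0, 15.0]), (0.56, [237.0, 330.0, 29.0, 30.0])]
vblock [(0.92, [343.0, 212.0, 29.0, 23.0])]
bar [(0.87, [396.0, 217.0, 32.0, 13.0])]
bush [(0.81, [293.0, 210.0, 19.0, 20.0])]
loupe [(0.6, [291.0, 261.0, 21.0, 21.0])]
gear_nest [(0.65, [395.0, 218.0, 51.0, 51.0])]
vblock_nest [(0.71, [295.0, 212.0, 56.0, 52.0])]
bar_nest [(0.98, [342.0, 263.0, 55.0, 54.0])]
bush_nest [(0.86, [345.0, 213.0, 54.0, 56.0]), (0.21, [343.0, 265.0, 30.0, 30.0])]
spare_bay [(0.76, [397.0, 268.0, 48.0, 52.0])]
scene [0.012 0.518 0.568] [[-0.708, -0.706, 0.006], [-0.412, 0.406, -0.815], [0.573, -0.58, -0.579]] [[596.9, 0.0, 310.4], [0.0, 596.9, 240.9], [0.0, 0.0, 1.0]]
gear [(0.87, [324.0, 271.0, 30.0, 24.0]), (0.87, [167.0, 320.0, 34.0, 30.0]), (0.68, [283.0, 381.0, 42.0, 37.0]), (0.53, [240.0, 265.0, 27.0, 27.0])]
vblock [(0.67, [283.0, 240.0, 37.
[... 524 characters left out ...]
313.2], [0.0, 422.3, 248.8], [0.0, 0.0, 1.0]]
{'time': 1.15, 'q': array([-6.74937154e+01,  4.97948695e+00,  1.00786058e+01,  9.51014943e+01,
       -3.88289902e-04,  9.00025072e+01]), 'qd': array([-0.07497114, -0.00593117,  0.02454712, -0.02270445,  0.04239679,
        0.07515155]), 'joint_efforts': array([-2.30276910e-04, -5.20115268e+01,  4.64861584e+01,  1.64561687e-03,
       -6.39817381e-05, -2.36549084e-05]), 'ee_pos': array([ 0.21052401, -0.50809733,  0.23128202]), 'tcp_rot': array([-1.79997625e+02,  3.88393847e-04,  2.25037774e+01]), 'wrist_force': array([-0.0847114 , -0.43469003,  0.45010528]), 'torque': array([ 0.01320385,  0.04635699, -0.0403637 ]), 'opening': 0.08538814866414718}
```

View pictures.

```bash
python3 - <<'E'
import cv2
a=cv2.imread('pics/top0.png');cv2.imwrite('pics/top0z.png',cv2.resize(a[170:370,190:440],None,fx=3,fy=3,interpolation=cv2.INTER_CUBIC))
E
```

```text
(no output)
```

View pics/top0z.png

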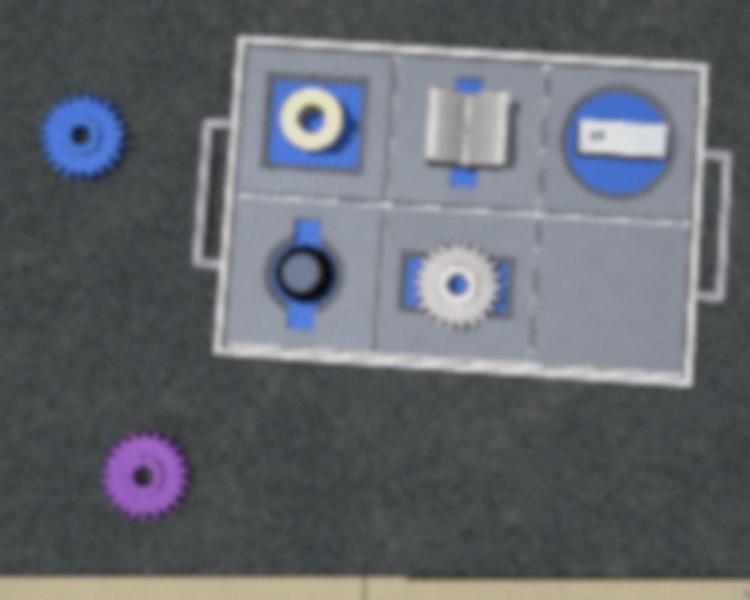

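View pics/scene0.png

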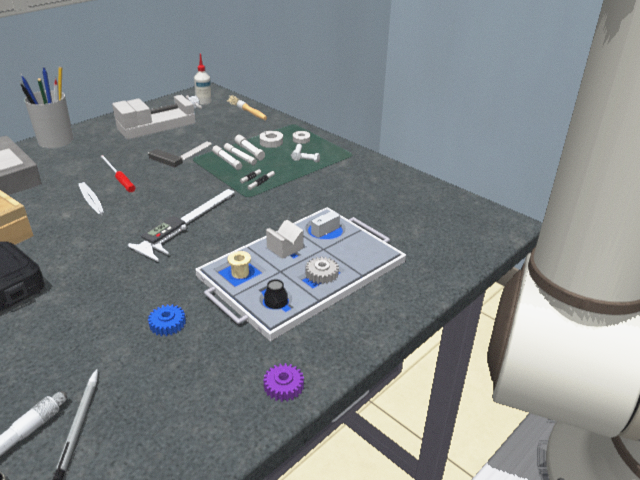

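View pics/top0.png

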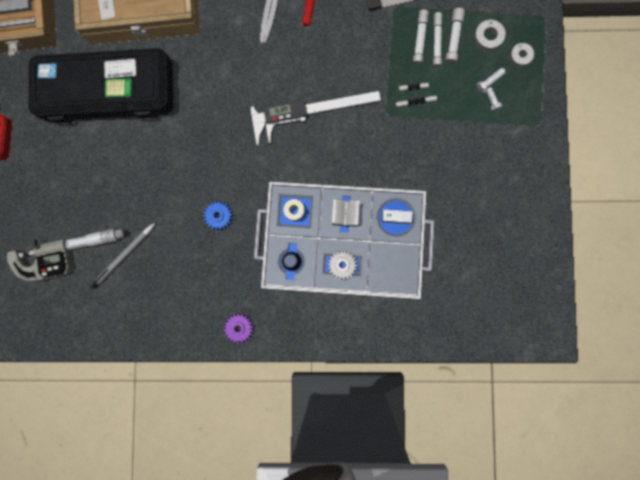

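```bash
cat >> h.py <<'E'
def bluefloor(p):
    im=p['image'].astype(int); return ((im[...,2]-im[...,0]>60)&(im[...,2]-im[...,1]>30)).astype(np.uint8)
E
python3 - <<'E'
from h import *
p=bot.camera('top')
# grey frame segmentation: tray bright vs dark bench
im=p['image'].astype(int); g=im.max(2)
m=(g>105).astype(np.uint8); m[:, :240]=0;m[:165]=0;m[320:]=0;m[:,445:]=0
m=cv2.morphologyEx(m,cv2.MORPH_OPEN,np.ones((15,15)))
c=max(cv2.findContours(m,cv2.RETR_EXTERNAL,cv2.CHAIN_APPROX_NONE)[0],key=cv2.contourArea)[:,0,:]
W=np.array([px2w(p,u,v,0.013)[:2] for u,v in c],np.float32)
r=cv2.minAreaRect(W); print(r)
zs=dict(gear=.033,vblock=.045,bar=.037,bush=.040,loupe=.043)
for th,z in zs.items():
    for r in bot.regions_of(p,th)[:2]:
        ys,xs=np.nonzero(r['region']); mr=cv2.minAreaRect(np.c_[xs,ys].astype(np.float32))
        print(th,round(r['p'],2),np.round(px2w(p,xs.mean(),ys.mean(),z)[:2],4),np.round(px2w(p,*mr[0],z)[:2],4),np.round(mr[1],1),round(mr[2],1))
for th in ['gear_nest','vblock_nest','bar_nest','bush_nest','spare_bay']:
    for r in bot.regions_of(p,th)[:1]:
        b=r['box'];print(th,round(r['p'],2),np.round(px2w(p,b[0],b[1],.017)[:2],4))
E
```

```text
((0.5306533575057983, 0.012036681175231934), (0.2724234461784363, 0.18625155091285706), 85.9568862915039)
gear 0.82 [0.5697 0.2231] [0.5698 0.2232] [26.2 27.5] 18.4
gear 0.81 [0.4864 0.0152] [0.4858 0.0158] [26.7 26.2] 14.0
vblock 0.65 [0.5709 0.0102] [0.5706 0.0098] [25.4 25.5] 3.2
bar 0.8 [ 0.565  -0.0753] [ 0.5649 -0.0754] [30.1 12.5] 4.1
bar 0.69 [0.575  0.0929] [0.5759 0.0932] [49.2 49.8] 3.8
bush 0.87 [0.5783 0.0967] [0.5781 0.096 ] [19.8 21.2] 45.0
bush 0.49 [ 0.5645 -0.075 ] [ 0.5645 -0.075 ] [30.1 12.4] 3.8
loupe 0.64 [ 0.4797 -0.0678] [ 0.4799 -0.0674] [50.3 49.5] 3.6
loupe 0.55 [0.4918 0.0987] [0.4918 0.0989] [18.4 18.4] 45.0
gear_nest 0.89 [ 0.566  -0.0793]
vblock_nest 0.23 [ 0.566  -0.0781]
bar_nest 0.89 [0.4898 0.0147]
bush_nest 0.96 [0.5739 0.0084]
spare_bay 0.69 [ 0.4773 -0.0789]
```

step_arm --dr '[[0, 0, 0.4625], [0, 0, 0.4625], [0, 0, 0.4625], [0, 0, 0.4625], [0, 0, 0.4625], [0, 0, 0.4625], [0, 0, 0.4625], [0, 0, 0.4625]]' --xyz '[[11.36, -9.46, 1.5], [11.36, -9.46, 1.5], [11.36, -9.46, 1.5], [11.36, -9.46, 1.5], [11.36, -9.46, 1.5], [11.36, -9.46, 1.5], [11.36, -9.46, 1.5], [11.36, -9.46, 1.5]]' --gripper '[0.8, 0.8, 0.8, 0.8, 0.8, 0.8, 0.8, 0.8]'

```text
time: 2.5
ee_pos: [0.3927, -0.1607, 0.1918]
tcp_rot: [180.0, -0.1, -4.0]
wrist_force: [1.1, -1.3, -0.4]
opening: 0.0686
```

step_arm --dr '[[0, 0, 0], [0, 0, 0], [0, 0, 0], [0, 0, 0], [0, 0, 0], [0, 0, 0], [0, 0, 0], [0, 0, 0]]' --xyz '[[0.48, -1.1, 0.13], [0.97, -2.2, 0.26], [1.4, -3.2, 0.36], [1.75, -4.0, 0.46], [1.945, -4.435, 0.52], [1.945, -4.435, 0.52], [1.945, -4.435, 0.52], [1.945, -4.435, 0.52]]' --gripper '[0.8, 0.8, 0.8, 0.8, 0.8, 0.8, 0.8, 0.8]'

```text
time: 3.3
ee_pos: [0.4808, -0.0152, 0.1713]
tcp_rot: [-179.0, 0.0, -2.3]
wrist_force: [-0.6, -0.1, 0.0]
opening: 0.0684
```

```bash
python3 - <<'E'
from h import *
o=bot.get_obs();print(o['ee_pos'],o['tcp_rot'],o['time'])
p=bot.camera('wrist'); save(p,'w1'); import pickle; pickle.dump(p,open('w1.pkl','wb'))
zs=dict(gear=.033,vblock=.047,bar=.037,bush=.040,loupe=.043)
for th,z in zs.items():
    for r in bot.regions_of(p,th)[:2]:
        ys,xs=np.nonzero(r['region']); mr=cv2.minAreaRect(np.c_[xs,ys].astype(np.float32))
        print(th,round(r['p'],2),np.round(r['box']),np.round(px2w(p,xs.mean(),ys.mean(),z)[:2],4),np.round(px2w(p,*mr[0],z)[:2],4),np.round(mr[1],1),round(mr[2],1))
E
```

```text
[ 0.48079918 -0.0151612   0.17129662] [-1.79027885e+02  1.18760910e-03 -2.32406177e+00] 3.3
gear 0.81 [276. 225.  76.  74.] [0.4889 0.0118] [0.4888 0.012 ] [71.5 70. ] 10.3
gear 0.72 [ 74. 352.  67.  62.] [0.395  0.1717] [0.3949 0.1714] [61.  60.6] 48.4
vblock 0.93 [272.  90.  75.  74.] [0.5729 0.0073] [0.573  0.0076] [74.5 72.2] 1.1
bar 0.94 [413. 100.  86.  29.] [ 0.5666 -0.0773] [ 0.5666 -0.0774] [82.7 32.1] 2.0
bush 0.84 [139.  89.  60.  59.] [0.5782 0.0914] [0.5777 0.0918] [65.1 54.4] 45.0
loupe 0.6 [155. 217.  56.  47.] [0.4974 0.0904] [0.4973 0.0912] [46.5 57.2] 63.4
loupe 0.39 [138.  88.  63.  59.] [0.5782 0.0902] [0.5776 0.0905] [65.2 54.3] 40.9
```

View pics/w1.png

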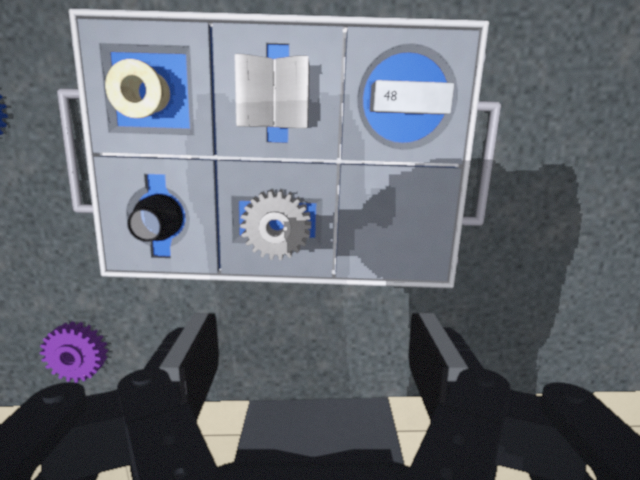

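```bash
cat >> h.py <<'E'
def st():
    o=bot.get_obs();print('T',round(o['time'],2),'p',np.round(o['ee_pos'],4),'r',np.round(o['tcp_rot'],2),'F',np.round(o['wrist_force'],1),'op',round(o['opening'],4),'qd',np.round(o['qd'],1));return o
def to(x,y,z,yaw,frm=None):
    o=bot.get_obs(); P=o['ee_pos'] if frm is None else np.array(frm[:3]); a=np.radians(o['tcp_rot'][2] if frm is None else frm[3])
    d=np.array([x,y,z])-P; c,s=np.cos(a),np.sin(a)
    w=-(np.radians(yaw)-a); w=(w+np.pi)%(2*np.pi)-np.pi
    print('units',np.round([(c*d[0]+s*d[1])/.04,(s*d[0]-c*d[1])/.04,-d[2]/.04],3),'drz',round(w,4))
def find(p,th,z,n=1):
    for r in bot.regions_of(p,th)[:n]:
        ys,xs=np.nonzero(r['region']); mr=cv2.minAreaRect(np.c_[xs,ys].astype(np.float32))
        print(th,round(r['p'],2),np.round(r['box']),np.round(px2w(p,xs.mean(),ys.mean(),z)[:2],4),np.round(px2w(p,*mr[0],z)[:2],4),np.round(mr[1],1),round(mr[2],1))
E
python3 - <<'E'
from h import *
st()
p=bot.camera('wrist'); save(p,'w2'); import pickle; pickle.dump(p,open('w2.pkl','wb'))
for th,z in dict(gear=.033,vblock=.049,bar=.037,bush=.040).items(): find(p,th,z)
st()
E
```

```text
T 3.6 p [ 0.4811 -0.0144  0.1712] r [-1.7901e+02 -1.0000e-02 -2.2500e+00] F [0.1 0.3 0. ] op 0.0683 qd [ 0.3  0.1  0.1 -0.1 -0.1 -0. ]
gear 0.85 [276. 225.  72.  66.] [0.4885 0.0119] [0.4883 0.0114] [69.5 68.8] 40.6
vblock 0.59 [276.  91.  74.  76.] [0.5727 0.0069] [0.5728 0.0068] [74. 74.] 90.0
bar 0.77 [414.  98.  89.  30.] [ 0.5666 -0.0773] [ 0.5667 -0.0775] [83.6 32.7] 1.5
bush 0.77 [140.  87.  61.  56.] [0.5781 0.0915] [0.5777 0.0922] [65.1 55.2] 45.0
T 3.85 p [ 0.4812 -0.0141  0.171 ] r [-1.7901e+02  1.0000e-02 -2.2100e+00] F [ 0.7 -0.1 -0.5] op 0.0683 qd [ 0.1  0.1 -0.  -0.  -0.1  0. ]
```

View pics/w2.png

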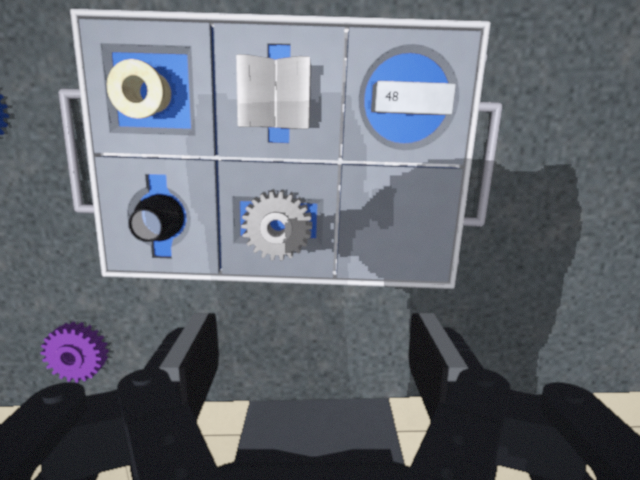

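```bash
python3 - <<'E'
from h import *
o=st(); print(o['q'])
to(.487,.0137,.171,-4)
E
```

```text
T 3.85 p [ 0.4812 -0.0141  0.171 ] r [-1.7901e+02  1.0000e-02 -2.2100e+00] F [ 0.7 -0.1 -0.5] op 0.0683 qd [ 0.1  0.1 -0.  -0.  -0.1  0. ]
[ -2.26167482  -5.20168934  -6.77353025  88.44174697   0.9920099
 179.94416588]
units [ 0.118 -0.699 -0.001] drz 0.0313
```

step_arm --dr '[[0, 0, -0.15], [0, 0, -0.3], [0, 0, -0.45], [0, 0, -0.6], [0, 0, -0.75], [0, 0, -0.9], [0, 0, -1.05], [0, 0, -1.1]]' --xyz '[[0, 0, 0], [0, 0, 0], [0, 0, 0], [0, 0, 0], [0, 0, 0], [0, 0, 0], [0, 0, 0], [0, 0, 0]]' --gripper '[0.8, 0.8, 0.8, 0.8, 0.8, 0.8, 0.8, 0.8]'

```text
time: 4.65
ee_pos: [0.4812, -0.014, 0.1709]
tcp_rot: [-179.5, -0.9, 61.1]
wrist_force: [0.2, -0.0, -0.5]
opening: 0.0685
```

```bash
python3 - <<'E'
from h import *
st()
to(.4873,.0137,.12,86)
E
```

```text
T 4.65 p [ 0.4812 -0.014   0.1709] r [-179.54   -0.88   61.15] F [ 0.2 -0.  -0.5] op 0.0685 qd [  0.   -0.   -0.1  -0.    0.1 -23.4]
units [ 0.68  -0.201  1.273] drz -0.4338
```

```bash
cat >> h.py <<'E'
from scipy.spatial.transform import Rotation as Ro
def to(x,y,z,yaw):
    o=bot.get_obs(); R=Ro.from_euler('xyz',o['tcp_rot'],degrees=True); T=Ro.from_euler('xyz',[180,0,yaw],degrees=True)
    print('units',np.round(R.inv().apply(np.array([x,y,z])-o['ee_pos'])/.04,3),'dr',np.round((R.inv()*T).as_rotvec(),4))
E
python3 - <<'E'
from h import *
st()
to(.4873,.0137,.12,86)
E
```

```text
T 4.65 p [ 0.4812 -0.014   0.1709] r [-179.54   -0.88   61.15] F [ 0.2 -0.  -0.5] op 0.0685 qd [  0.   -0.   -0.1  -0.    0.1 -23.4]
units [ 0.66  -0.191  1.285] dr [-0.0046 -0.0168 -0.4337]
```

step_arm --dr '[[0, 0, -0.1], [0, -0.005, -0.22], [-0.003, -0.012, -0.35], [-0.0046, -0.0168, -0.43], [-0.0046, -0.0168, -0.43], [-0.0046, -0.0168, -0.43], [-0.0046, -0.0168, -0.43], [-0.0046, -0.0168, -0.43]]' --xyz '[[0.2, -0.06, 0.3], [0.4, -0.12, 0.7], [0.6, -0.17, 1.1], [0.66, -0.19, 1.285], [0.66, -0.19, 1.285], [0.66, -0.19, 1.285], [0.66, -0.19, 1.285], [0.66, -0.19, 1.285]]' --gripper '[0.8, 0.8, 0.8, 0.8, 0.8, 0.8, 0.8, 0.8]'

```text
time: 5.45
ee_pos: [0.4878, 0.0134, 0.1206]
tcp_rot: [179.9, -0.0, 85.4]
wrist_force: [0.1, -0.4, 0.5]
opening: 0.0685
```

```bash
python3 - <<'E'
from h import *
st()
p=bot.camera('wrist'); save(p,'w3')
for th,z in dict(gear=.033,).items(): find(p,th,z,2)
st()
to(.4873,.0137,.023,86)
E
```

```text
T 5.45 p [0.4878 0.0134 0.1206] r [ 1.7995e+02 -1.0000e-02  8.5370e+01] F [ 0.1 -0.4  0.5] op 0.0685 qd [ 0.   0.1 -0.2 -0.1  0.1 -0.3]
T 5.55 p [0.4877 0.0134 0.1204] r [179.97  -0.    85.4 ] F [-1.7  0.2 -0.1] op 0.0684 qd [-0.   0.2 -0.2 -0.1 -0.  -0.2]
units [ 0.007 -0.011  2.435] dr [ 0.0006 -0.0001 -0.0104]
```

View pics/w3.png

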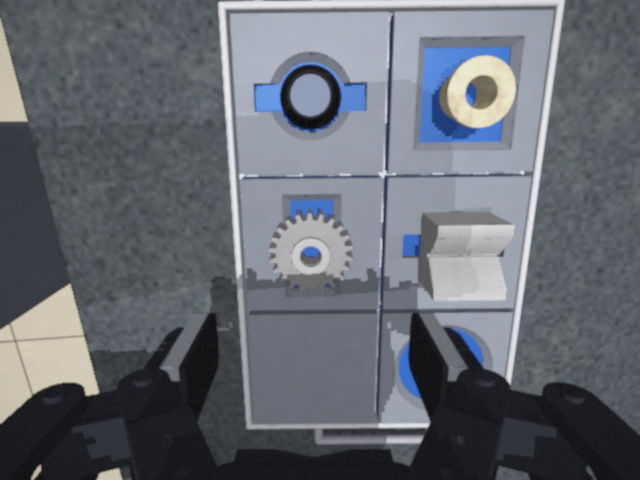

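```bash
python3 - <<'E'
from h import *
p=bot.camera('wrist')
print(px2w(p,311,256,.035),px2w(p,311,252,.031))
A=px2w(p,383,175,.016);B=px2w(p,379.5,311.5,.016);print(A,B,np.linalg.norm(A-B),np.degrees(np.arctan2(*(A-B)[:2])))
for z in (.02,.023): pass
for X in [(.4873,.0137,.023)]: print(w2px(p,X))
st()
E
```

```text
[0.48658713 0.01328345 0.035     ] [0.48666576 0.01442993 0.031     ]
[0.53180532 0.05321831 0.016     ] [ 0.52676238 -0.03341748  0.016     ] 0.08678244517180332 3.3313384713517307
[312.21033962 249.14106061]
T 5.6 p [0.4876 0.0134 0.1203] r [179.97  -0.    85.41] F [-0.6  0.7 -0.5] op 0.0685 qd [-0.  -0.1 -0.2 -0.1 -0.  -0.3]
```

step_arm --dr '[[0, 0, 0], [0, 0, 0], [0, 0, 0], [0, 0, 0], [0, 0, 0], [0, 0, 0], [0, 0, 0], [0, 0, 0]]' --xyz '[[0, 0.01, 0.6], [0.01, 0.02, 1.2], [0.01, 0.02, 1.7], [0.01, 0.02, 2.1], [0.01, 0.02, 2.35], [0.01, 0.02, 2.48], [0.01, 0.02, 2.53], [0.01, 0.02, 2.53]]' --gripper '[0.8, 0.8, 0.8, 0.8, 0.8, 0.8, 0.8, 0.8]' --squeeze 40

```text
time: 6.4
ee_pos: [0.4886, 0.0139, 0.0192]
tcp_rot: [180.0, -0.0, 85.5]
wrist_force: [0.2, -0.5, -0.4]
opening: 0.0687
```

step_arm --dr '[[0, 0, 0], [0, 0, 0], [0, 0, 0], [0, 0, 0], [0, 0, 0], [0, 0, 0], [0, 0, 0], [0, 0, 0]]' --xyz '[[0, 0, 0], [0, 0, 0], [0, 0, 0], [0, 0, 0], [0, 0, 0], [0, 0, 0], [0, 0, 0], [0, 0, 0]]' --gripper '[0.7, 0.65, 0.6, 0.55, 0.5, 0.45, 0.45, 0.45]' --squeeze 40

```text
time: 7.2
ee_pos: [0.4885, 0.0139, 0.0195]
tcp_rot: [180.0, -0.0, 85.5]
wrist_force: [-1.8, -0.5, 6.8]
opening: 0.0467
```

```bash
python3 - <<'E'
from h import *
st()
p=bot.camera('wrist'); save(p,'w4')
st()
E
```

```text
T 7.2 p [0.4885 0.0139 0.0195] r [ 1.7997e+02 -1.0000e-02  8.5460e+01] F [-1.8 -0.5  6.8] op 0.0467 qd [ 0.   0.  -0.  -0.   0.1  0. ]
T 7.25 p [0.4884 0.0139 0.0196] r [179.97  -0.    85.46] F [-3.2  0.5  6.2] op 0.0467 qd [ 0.1 -0.1 -0.  -0.1  0.1 -0.1]
```

View pics/w4.png

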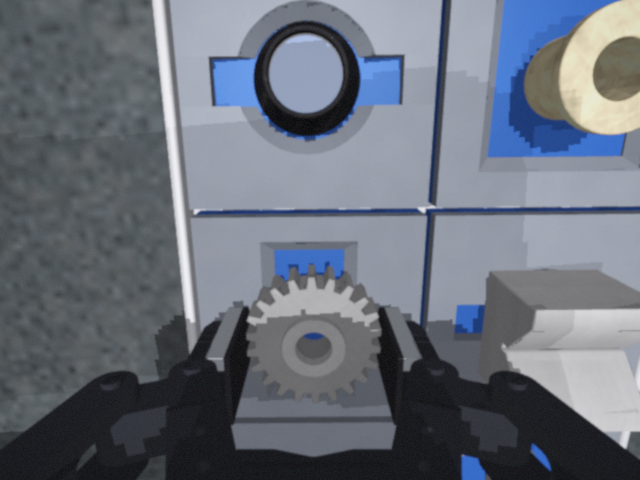

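step_arm --dr '[[0, 0, 0], [0, 0, 0], [0, 0, 0], [0, 0, 0], [0, 0, 0], [0, 0, 0], [0, 0, 0], [0, 0, 0]]' --xyz '[[0, 0, -0.35], [-0.2, 0, -0.7], [-0.8, 0, -0.8], [-1.5, 0, -0.8], [-2.0, 0, -0.75], [-2.155, 0, -0.5], [-2.155, 0, -0.2], [-2.155, 0, -0.05]]' --gripper '[0.45, 0.45, 0.45, 0.45, 0.45, 0.45, 0.45, 0.45]'

```text
time: 8.05
ee_pos: [0.4809, -0.0717, 0.0195]
tcp_rot: [-179.9, -0.0, 85.4]
wrist_force: [-1.3, 0.1, 31.9]
opening: 0.0462
```

```bash
python3 - <<'E'
from h import *
p=bot.camera('wrist'); save(p,'w5')
st();to(.4814,-.0720,.0195,86)
print(px2w(p,311,256,.035))
E
```

```text
T 8.1 p [ 0.481  -0.0716  0.0198] r [-179.92    0.     85.48] F [-0.8 -0.4 -0.5] op 0.0463 qd [ 0.4 -0.3  0.8  1.1  0.2 -0. ]
units [-0.01   0.011  0.007] dr [-0.0013  0.0001 -0.0091]
[ 0.4827508  -0.03987278  0.035     ]
```

View pics/w5.png

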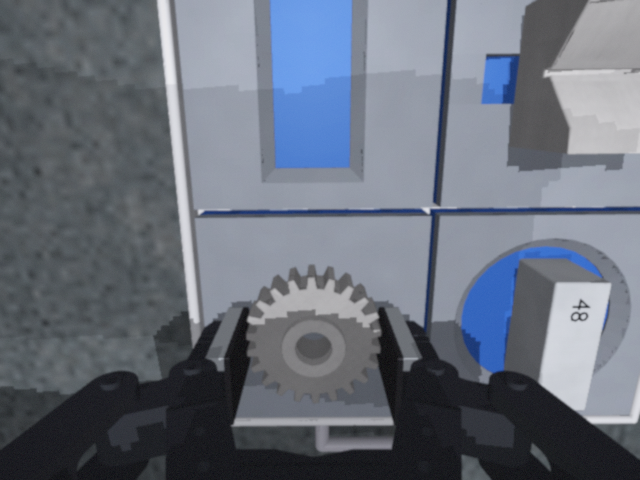

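step_arm --dr '[[0, 0, 0], [0, 0, 0], [0, 0, 0], [0, 0, 0], [0, 0, 0], [0, 0, 0], [0, 0, 0], [0, 0, 0]]' --xyz '[[0, 0, 0], [0, 0, 0], [0, 0, 0], [0, 0, -0.2], [0, 0, -0.7], [0.02, 0.5, -1.1], [0.05, 1.4, -1.1], [0.055, 2.13, -1.1]]' --gripper '[0.6, 0.7, 0.75, 0.75, 0.75, 0.75, 0.7, 0.6]'

```text
time: 8.9
ee_pos: [0.5687, -0.0766, 0.0665]
tcp_rot: [179.8, 0.0, 85.5]
wrist_force: [-0.4, -0.5, -0.1]
opening: 0.0511
```

```bash
python3 - <<'E'
from h import *
p=bot.camera('wrist'); save(p,'w6')
find(p,'bar',.037);find(p,'gear',.035)
st();to(.566,-.0763,.0195,86.2)
E
```

```text
bar 0.86 [309. 291.  45. 113.] [ 0.5671 -0.074 ] [ 0.5669 -0.0741] [114.  41.] 90.0
gear 0.56 [126. 292. 118. 106.] [ 0.4858 -0.068 ] [ 0.4859 -0.0678] [110.3 108.2] 45.0
T 9.05 p [ 0.5675 -0.0765  0.0647] r [-179.97   -0.     85.48] F [-0.6  0.  -0.3] op 0.051 qd [-0.2 -2.4 -2.8  0.6 -0.   0. ]
units [ 0.002 -0.038  1.131] dr [-0.0005 -0.     -0.0126]
```

View pics/w6.png

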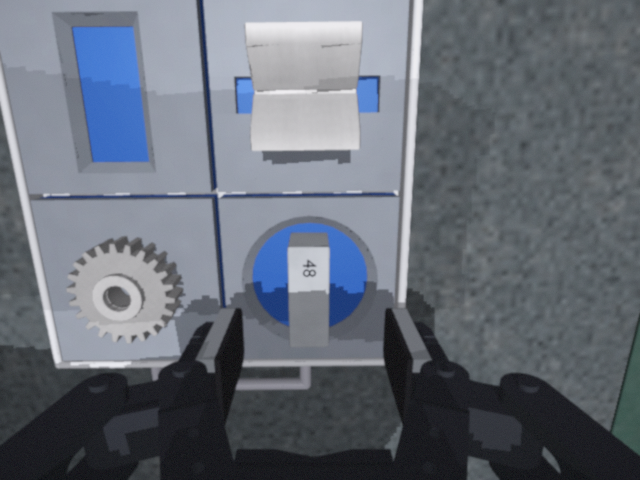

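step_arm --dr '[[0, 0, -0.012], [0, 0, -0.012], [0, 0, -0.012], [0, 0, -0.012], [0, 0, -0.012], [0, 0, -0.012], [0, 0, -0.012], [0, 0, -0.012]]' --xyz '[[0, 0, 0.3], [0, 0, 0.6], [0, 0, 0.85], [0, 0, 1.02], [0, 0, 1.1], [0, 0, 1.13], [0, 0, 1.13], [0, 0, 1.13]]' --gripper '[0.6, 0.6, 0.6, 0.6, 0.5, 0.4, 0.3, 0.2]'

```text
time: 9.85
ee_pos: [0.5669, -0.0766, 0.0201]
tcp_rot: [180.0, 0.0, 86.1]
wrist_force: [1.3, -0.4, -2.3]
opening: 0.0175
```

step_arm --dr '[[0, 0, 0], [0, 0, 0], [0, 0, 0], [0, 0, 0], [0, 0, 0], [0, 0, 0], [0, 0, 0], [0, 0, 0]]' --xyz '[[0, 0, 0], [0, 0, 0], [0, 0, 0], [0, 0, 0], [0, 0, -0.15], [0, 0, -0.5], [0, 0, -0.9], [0, 0, -1.2]]' --gripper '[0.15, 0.12, 0.12, 0.12, 0.12, 0.12, 0.12, 0.12]'

```text
time: 10.65
ee_pos: [0.5669, -0.0766, 0.0693]
tcp_rot: [180.0, 0.0, 86.1]
wrist_force: [0.6, -0.5, -1.8]
opening: 0.0174
```

```bash
python3 - <<'E'
from h import *
p=bot.camera('wrist'); save(p,'w7')
st();to(.4871,.0139,.063,86.2)
E
```

```text
T 10.7 p [ 0.5677 -0.0767  0.0712] r [1.7981e+02 1.0000e-02 8.6150e+01] F [ 0.1  0.1 -0.4] op 0.0169 qd [ 0.   0.  -1.1 -2.8  0.   0.1]
units [ 2.125 -2.163  0.198] dr [ 0.0033  0.0002 -0.001 ]
```

View pics/w7.png

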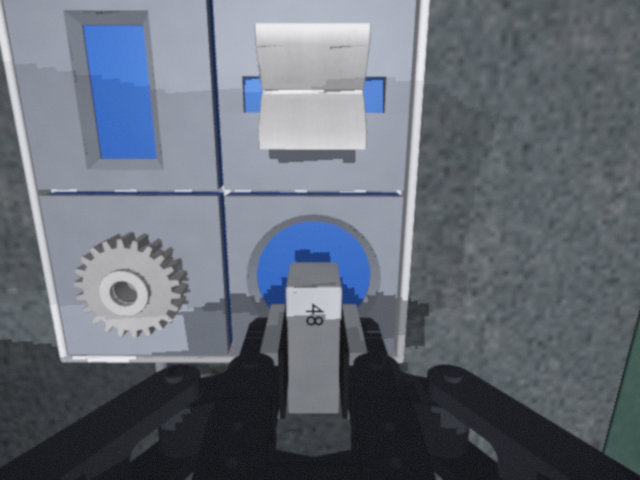

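step_arm --dr '[[0.001, 0, 0], [0.002, 0, 0], [0.003, 0, 0], [0.003, 0, 0], [0.003, 0, 0], [0.003, 0, 0], [0.003, 0, 0], [0.003, 0, 0]]' --xyz '[[0.35, -0.4, 0], [0.8, -0.85, 0], [1.3, -1.35, 0], [1.75, -1.8, 0], [2.0, -2.05, 0], [2.125, -2.163, 0], [2.125, -2.163, 0.2], [2.125, -2.163, 0.4]]' --gripper '[0.12, 0.12, 0.12, 0.12, 0.12, 0.12, 0.12, 0.12]'

```text
time: 11.5
ee_pos: [0.4867, 0.0137, 0.0511]
tcp_rot: [-179.9, 0.0, 86.1]
wrist_force: [0.7, -0.2, -2.4]
opening: 0.017
```

```bash
python3 - <<'E'
from h import *
p=bot.camera('wrist'); save(p,'w8')
o=st();to(.4871,.0139,.0205,86.2)
e=o['ee_pos'];print(w2px(p,[e[0],e[1],e[2]+.018]))
E
```

```text
T 11.55 p [0.4858 0.0135 0.0494] r [-1.7972e+02  2.0000e-02  8.6120e+01] F [-0.3 -0.1 -3. ] op 0.0168 qd [-0.2  0.4  0.3  1.8  0.1  0.1]
units [0.012 0.036 0.721] dr [-0.0048  0.0004 -0.0014]
[310.46723171 347.21566715]
```

View pics/w8.png

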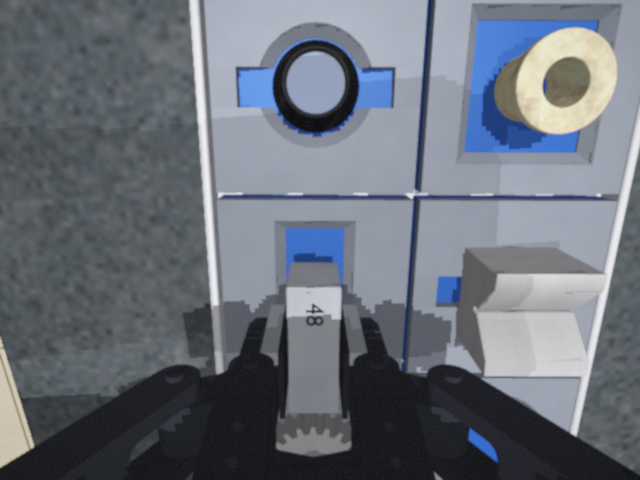

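```bash
python3 - <<'E'
from h import *
p=bot.camera('wrist')
st()
print(px2w(p,315,221,.017),px2w(p,413,195,.016));to(.4868,.0139,.0205,86.2)
E
```

```text
T 11.6 p [0.4855 0.0135 0.0498] r [-1.7969e+02  2.0000e-02  8.6110e+01] F [-0.6  0.2 -1.6] op 0.017 qd [-0.1 -0.4  1.1  1.2  0.   0.1]
[0.48860042 0.04568953 0.017     ] [0.53040763 0.05389907 0.016     ]
units [0.013 0.035 0.732] dr [-0.0054  0.0003 -0.0016]
```

step_arm --dr '[[-0.002, 0, 0], [-0.004, 0, 0], [-0.005, 0, 0], [-0.005, 0, 0], [-0.005, 0, 0], [-0.005, 0, 0], [-0.005, 0, 0], [-0.005, 0, 0]]' --xyz '[[0.01, 0.02, 0.15], [0.01, 0.02, 0.3], [0.01, 0.02, 0.45], [0.01, 0.02, 0.58], [0.01, 0.02, 0.67], [0.01, 0.02, 0.71], [0.01, 0.02, 0.73], [0.01, 0.02, 0.73]]' --gripper '[0.12, 0.12, 0.12, 0.12, 0.12, 0.12, 0.12, 0.12]'

```text
time: 12.4
ee_pos: [0.4868, 0.0144, 0.0225]
tcp_rot: [179.9, -0.0, 86.2]
wrist_force: [-0.5, 0.3, -1.4]
opening: 0.0172
```

```bash
python3 - <<'E'
from h import *
p=bot.camera('wrist'); save(p,'w9')
o=st()
E
```

```text
T 12.45 p [0.4869 0.0144 0.0226] r [179.87  -0.    86.15] F [-0.8  0.3 -1. ] op 0.0169 qd [-0.1 -0.   0.1  0.1 -0.1 -0. ]
```

View pics/w9.png

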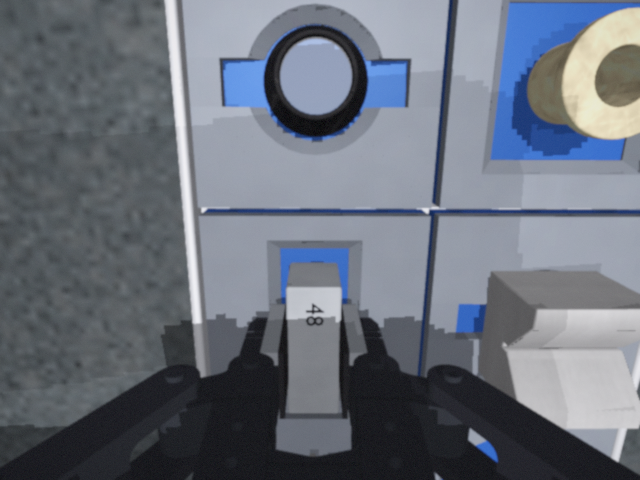

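step_arm --dr '[[0, 0, 0], [0, 0, 0], [0, 0, 0], [0, 0, 0], [0, 0, 0], [0, 0, 0], [0, 0, 0], [0, 0, 0]]' --xyz '[[0, 0, 0.03], [0, 0, 0.06], [0, 0, 0.06], [0, 0, 0.06], [0, 0, 0.06], [0, 0, 0.0], [0, 0, -0.5], [0, 0, -1.2]]' --gripper '[0.12, 0.12, 0.12, 0.2, 0.35, 0.5, 0.6, 0.7]'

```text
time: 13.25
ee_pos: [0.4856, 0.0144, 0.0699]
tcp_rot: [-180.0, 0.0, 86.1]
wrist_force: [0.3, 0.6, -0.2]
opening: 0.0596
```

```bash
python3 - <<'E'
from h import *
p=bot.camera('wrist'); save(p,'w10')
o=st();to(.481,-.0716,.07,86.2)
e=o['ee_pos']
print(px2w(p,313,347,.035))
E
```

```text
T 13.3 p [0.488  0.0144 0.0756] r [ 1.7964e+02 -2.0000e-02  8.6150e+01] F [1.  0.6 4.6] op 0.0599 qd [-0.1 -0.6 -0.7 -5.1  0.  -0. ]
units [-2.158 -0.032  0.139] dr [ 0.0063 -0.0004 -0.0009]
[ 0.48363499 -0.01491372  0.035     ]
```

View pics/w10.png

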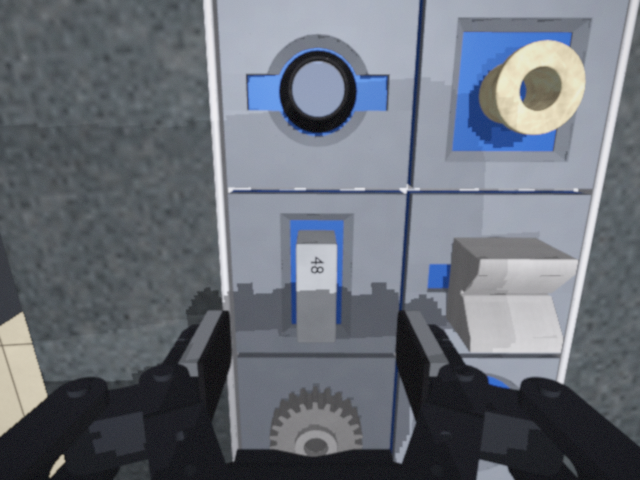

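step_arm --dr '[[0, 0, 0], [0, 0, 0], [0, 0, 0], [0.003, 0, 0], [0.003, 0, 0], [0.003, 0, 0], [0.003, 0, 0], [0.003, 0, 0]]' --xyz '[[-0.6, -0.01, 0.1], [-1.3, -0.02, 0.1], [-1.9, -0.03, 0.1], [-2.155, -0.03, 0.2], [-2.155, -0.03, 0.5], [-2.155, -0.03, 0.8], [-2.155, -0.03, 0.95], [-2.155, -0.03, 1.0]]' --gripper '[0.75, 0.75, 0.75, 0.75, 0.75, 0.75, 0.75, 0.75]'

```text
time: 14.1
ee_pos: [0.479, -0.0706, 0.029]
tcp_rot: [-179.8, -0.0, 86.2]
wrist_force: [0.2, 0.2, -0.3]
opening: 0.064
```

```bash
python3 - <<'E'
from h import *
p=bot.camera('wrist'); save(p,'w11')
o=st();to(.481,-.0716,.0195,86.2)
E
```

```text
T 14.15 p [ 0.4792 -0.0707  0.0293] r [-1.7985e+02 -1.0000e-02  8.6210e+01] F [ 0.4 -0.3 -0.7] op 0.0642 qd [-0.2 -0.5  1.   0.7  0.  -0.1]
units [-0.018  0.046  0.245] dr [-0.0026 -0.0002  0.0001]
```

View pics/w11.png

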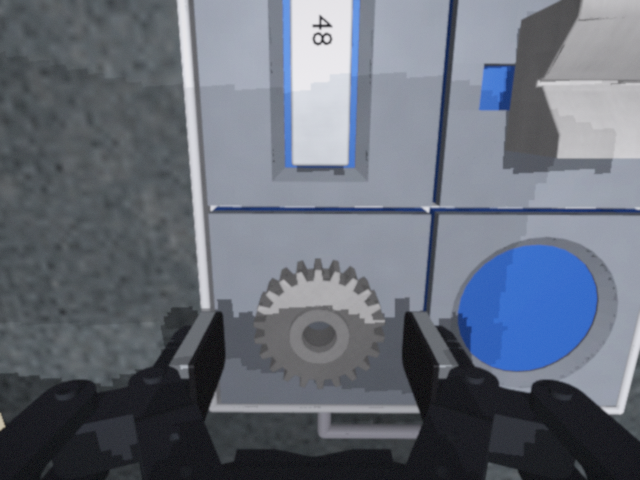

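step_arm --dr '[[-0.002, 0, 0], [-0.002, 0, 0], [-0.002, 0, 0], [-0.002, 0, 0], [-0.002, 0, 0], [-0.002, 0, 0], [-0.002, 0, 0], [-0.002, 0, 0]]' --xyz '[[0, 0.04, 0.1], [0, 0.04, 0.2], [0, 0.04, 0.24], [0, 0.04, 0.24], [0, 0.04, 0.24], [0, 0.04, 0.24], [0, 0.04, 0.24], [0, 0.04, 0.24]]' --gripper '[0.75, 0.75, 0.7, 0.65, 0.6, 0.5, 0.45, 0.45]'

```text
time: 14.95
ee_pos: [0.4815, -0.0717, 0.0214]
tcp_rot: [179.9, 0.0, 86.1]
wrist_force: [-1.7, 0.7, 5.5]
opening: 0.0465
```

step_arm --dr '[[0, 0, 0], [0, 0, 0], [0, 0, 0], [0, 0, 0], [0, 0, 0], [0, 0, 0], [0, 0, 0], [0, 0, 0]]' --xyz '[[0, 0, 0], [0, 0, 0], [0, 0, -0.2], [0, 0.2, -0.6], [0, 0.7, -0.9], [-0.08, 1.3, -0.9], [-0.09, 1.8, -0.9], [-0.09, 2.0, -0.9]]' --gripper '[0.45, 0.45, 0.45, 0.45, 0.45, 0.45, 0.45, 0.45]'

```text
time: 15.75
ee_pos: [0.5622, -0.0808, 0.057]
tcp_rot: [179.9, 0.0, 86.1]
wrist_force: [-0.8, -1.5, -1.8]
opening: 0.0459
```

```bash
python3 - <<'E'
from h import *
p=bot.camera('wrist'); save(p,'w12')
o=st();to(.567,-.0775,.06,86.2)
E
```

```text
T 15.8 p [ 0.5623 -0.0807  0.0567] r [179.94  -0.    86.15] F [-2.2 -0.5 -0.5] op 0.0461 qd [-0.1 -2.1 -2.8  0.4 -0.  -0.2]
units [ 0.088  0.113 -0.083] dr [ 0.0011 -0.     -0.0008]
```

View pics/w12.png

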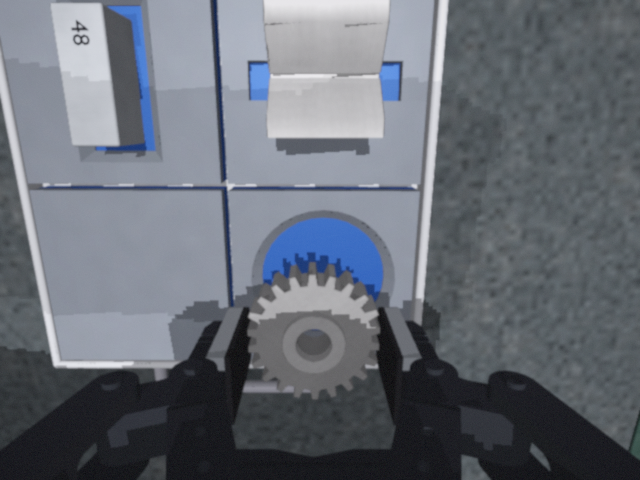

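```bash
python3 - <<'E'
from h import *
p=bot.camera('wrist')
st();print(px2w(p,322.5,211,.017),px2w(p,314,211,.017),px2w(p,228,185,.016))
to(.5665,-.0775,.022,86.2)
E
```

```text
T 15.85 p [ 0.5611 -0.0806  0.0565] r [ 1.7999e+02 -1.0000e-02  8.6150e+01] F [-0.9  0.2 -1.8] op 0.0458 qd [-0.1 -1.8 -2.   0.6 -0.1 -0. ]
[ 0.56880776 -0.04594724  0.017     ] [ 0.56507195 -0.04569673  0.017     ] [ 0.52850119 -0.03192815  0.016     ]
units [0.086 0.129 0.864] dr [ 0.0001 -0.0001 -0.0008]
```

step_arm --dr '[[0, 0, 0], [0, 0, 0], [0, 0, 0], [0, 0, 0], [0, 0, 0], [0, 0, 0], [0, 0, 0], [0, 0, 0]]' --xyz '[[0.04, 0.05, 0], [0.075, 0.107, 0.15], [0.075, 0.107, 0.4], [0.075, 0.107, 0.6], [0.075, 0.107, 0.75], [0.075, 0.107, 0.83], [0.075, 0.107, 0.86], [0.075, 0.107, 0.86]]' --gripper '[0.45, 0.45, 0.45, 0.45, 0.45, 0.45, 0.45, 0.45]'

```text
time: 16.65
ee_pos: [0.5653, -0.0779, 0.0224]
tcp_rot: [180.0, 0.0, 86.1]
wrist_force: [-0.0, -0.8, -0.6]
opening: 0.0466
```

```bash
python3 - <<'E'
from h import *
p=bot.camera('wrist'); save(p,'w13')
o=st();to(.566,-.078,.0155,86.2)
E
```

```text
T 16.7 p [ 0.5654 -0.0779  0.0227] r [179.93   0.    86.14] F [ 0.4  0.5 -1.4] op 0.0461 qd [ 0.  -0.1  0.3 -0.  -0.   0.1]
units [-0.001  0.014  0.179] dr [ 0.0012  0.     -0.001 ]
```

View pics/w13.png

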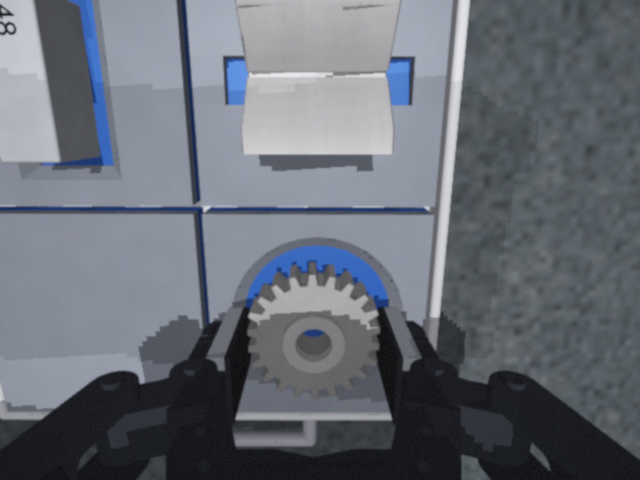

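step_arm --dr '[[0, 0, 0], [0, 0, 0], [0, 0, 0], [0, 0, 0], [0, 0, 0], [0, 0, 0], [0, 0, 0], [0, 0, 0]]' --xyz '[[0, 0.03, 0.04], [0, 0.03, 0.08], [0, 0.03, 0.11], [0, 0.03, 0.14], [0, 0.03, 0.16], [0, 0.03, 0.17], [0, 0.03, 0.17], [0, 0.03, 0.17]]' --gripper '[0.45, 0.45, 0.45, 0.45, 0.45, 0.45, 0.45, 0.45]'

```text
time: 17.5
ee_pos: [0.5666, -0.078, 0.0157]
tcp_rot: [179.9, -0.0, 86.1]
wrist_force: [-0.0, -0.4, -1.2]
opening: 0.0464
```

step_arm --dr '[[0, 0, 0], [0, 0, 0], [0, 0, 0], [0, 0, 0], [0, 0, 0], [0, 0, 0], [0, 0, 0], [0, 0, 0]]' --xyz '[[0, 0, 0.01], [0, 0, 0.01], [0, 0, 0.01], [0, 0, -0.05], [0, 0, -0.5], [0, 0, -1.2], [0, 0, -2.0], [0, 0, -2.5]]' --gripper '[0.55, 0.65, 0.72, 0.75, 0.75, 0.75, 0.75, 0.75]'

```text
time: 18.3
ee_pos: [0.567, -0.078, 0.1185]
tcp_rot: [179.8, 0.0, 86.1]
wrist_force: [0.7, 0.1, -0.8]
opening: 0.0639
```

```bash
python3 - <<'E'
from h import *
p=bot.camera('wrist'); save(p,'w14')
find(p,'gear',.029);find(p,'bush',.04)
o=st();to(.578,.094,.12,176)
E
```

```text
gear 0.88 [312. 252.  84.  80.] [ 0.5671 -0.0752] [ 0.567  -0.0756] [83. 82.] 90.0
T 18.45 p [ 0.5673 -0.0781  0.1173] r [1.7978e+02 1.0000e-02 8.6150e+01] F [-0.9 -0.7 -0.6] op 0.0639 qd [-0.2  1.3 -2.8 -0.9  0.   0. ]
units [ 4.31  -0.022 -0.069] dr [ 0.0029  0.0032 -1.5682]
```

View pics/w14.png

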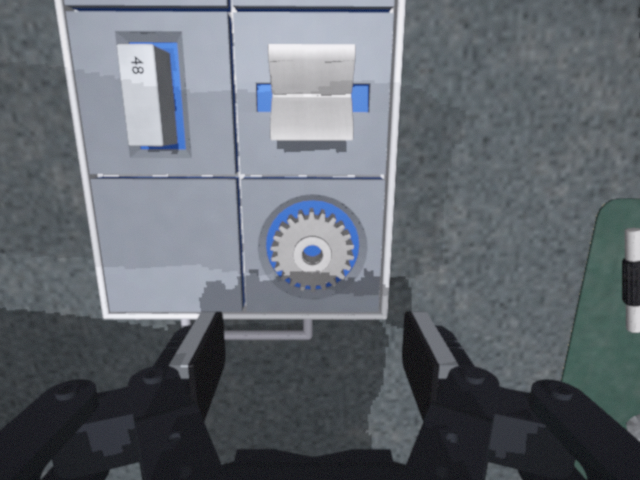

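step_arm --dr '[[0, 0, -0.15], [0, 0, -0.3], [0, 0, -0.45], [0, 0, -0.6], [0, 0, -0.75], [0, 0, -0.9], [0, 0, -1.05], [0, 0, -1.19]]' --xyz '[[0.5, 0, 0], [1.2, 0, 0], [2.0, 0, 0], [2.8, 0, 0], [3.5, 0, 0], [4.0, 0, 0], [4.25, 0, 0], [4.31, -0.02, 0]]' --gripper '[0.75, 0.75, 0.75, 0.75, 0.75, 0.75, 0.75, 0.75]'

```text
time: 19.25
ee_pos: [0.5767, 0.0954, 0.1141]
tcp_rot: [-180.0, -0.1, 154.8]
wrist_force: [-0.1, -0.7, 0.2]
opening: 0.0639
```

```bash
python3 - <<'E'
from h import *
o=st();to(.578,.094,.12,176)
E
```

```text
T 19.25 p [0.5767 0.0954 0.1141] r [-1.7996e+02 -5.0000e-02  1.5477e+02] F [-0.1 -0.7  0.2] op 0.0639 qd [  1.3  -0.7  -0.7   0.2  -0.1 -77.4]
units [-0.045 -0.017 -0.148] dr [-0.0005 -0.001  -0.3705]
```

step_arm --dr '[[0, 0, -0.12], [0, 0, -0.25], [0, 0, -0.34], [0, 0, -0.37], [0, 0, -0.37], [0, 0, -0.37], [0, 0, -0.37], [0, 0, -0.37]]' --xyz '[[0, 0, 0], [0, 0, 0], [0, 0, 0], [0, 0, 0], [0, 0, 0], [0, 0, 0], [0, 0, 0], [0, 0, 0]]' --gripper '[0.6, 0.6, 0.6, 0.6, 0.6, 0.6, 0.6, 0.6]'

```text
time: 20.05
ee_pos: [0.5772, 0.0941, 0.1155]
tcp_rot: [-180.0, 0.0, 175.5]
wrist_force: [-0.2, 0.5, -0.1]
opening: 0.0513
```

```bash
python3 - <<'E'
from h import *
p=bot.camera('wrist'); save(p,'w15')
find(p,'bush',.04); find(p,'vblock',.049)
o=st();to(.578,.094,.0343,176)
e=o['ee_pos'];print(w2px(p,[e[0],e[1],.04]))
E
```

```text
bush 0.27 [311. 100.  61.  65.] [0.4936 0.099 ] [0.4936 0.099 ] [63.6 64.3] 45.0
vblock 0.57 [156. 265. 102.  90.] [0.5678 0.0117] [0.569  0.0108] [ 87.5 102. ] 86.9
T 20.2 p [0.5773 0.0941 0.1157] r [-1.8000e+02  6.0000e-02  1.7552e+02] F [ 0.   0.1 -0.4] op 0.051 qd [ 0.  -0.1  0.   0.1  0.  -0.1]
units [-1.700e-02 -1.000e-03  2.035e+00] dr [-0.      0.001  -0.0084]
[313.96943511 261.86297185]
```

View pics/w15.png

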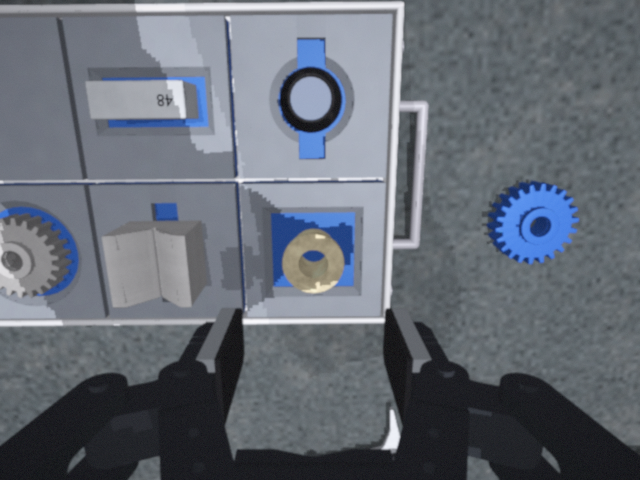

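step_arm --dr '[[0, 0, 0], [0, 0, 0], [0, 0, 0], [0, 0, 0], [0, 0, 0], [0, 0, 0], [0, 0, 0], [0, 0, 0]]' --xyz '[[0, 0, 0.5], [0, 0, 1.0], [0, 0, 1.45], [0, 0, 1.8], [0, 0, 2.0], [0, 0, 2.1], [0, 0, 2.14], [0, 0, 2.14]]' --gripper '[0.6, 0.6, 0.6, 0.6, 0.6, 0.6, 0.6, 0.55]' --squeeze 30

```text
time: 21.0
ee_pos: [0.5776, 0.0941, 0.0306]
tcp_rot: [180.0, 0.1, 175.5]
wrist_force: [0.4, -0.5, 0.1]
opening: 0.047
```

step_arm --dr '[[0, 0, 0], [0, 0, 0], [0, 0, 0], [0, 0, 0], [0, 0, 0], [0, 0, 0], [0, 0, 0], [0, 0, 0]]' --xyz '[[0, 0, 0], [0, 0, 0], [0, 0, 0], [0, 0, 0], [0, 0, 0], [0, 0, 0], [0, 0, 0], [0, 0, 0]]' --gripper '[0.5, 0.45, 0.4, 0.35, 0.3, 0.3, 0.3, 0.3]' --squeeze 30

```text
time: 21.8
ee_pos: [0.5776, 0.0941, 0.0306]
tcp_rot: [180.0, 0.1, 175.5]
wrist_force: [-0.8, -1.4, 5.7]
opening: 0.0316
```

```bash
python3 - <<'E'
from h import *
p=bot.camera('wrist'); save(p,'w16')
o=st();to(.4814,-.072,.1,176)
E
```

```text
T 21.85 p [0.5776 0.0941 0.0306] r [1.8000e+02 1.0000e-01 1.7553e+02] F [-0.3 -1.3  4.9] op 0.0313 qd [ 0.1  0.   0.  -0.1  0.   0.1]
units [ 2.07  -4.327 -1.738] dr [ 0.0001  0.0017 -0.0082]
```

View pics/w16.png

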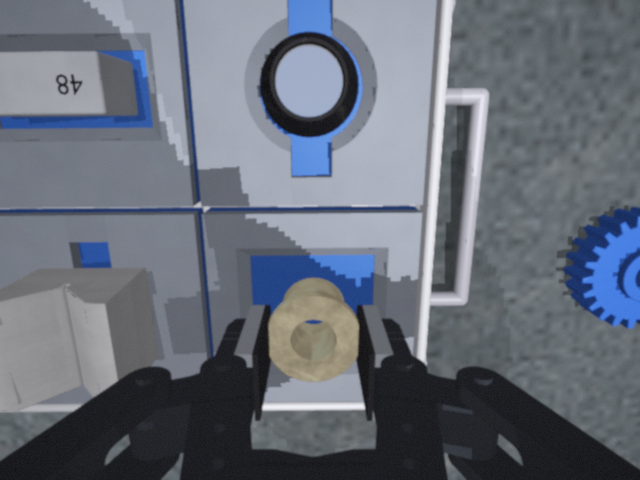

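step_arm --dr '[[0, 0, 0], [0, 0, 0], [0, 0, 0], [0, 0, 0], [0, 0, 0], [0, 0, 0], [0, 0, 0], [0, 0, 0]]' --xyz '[[0, 0, -0.3], [0, 0, -0.8], [0, 0, -1.3], [0.1, -0.2, -1.6], [0.4, -0.85, -1.74], [0.8, -1.7, -1.74], [1.2, -2.55, -1.74], [1.6, -3.35, -1.74]]' --gripper '[0.3, 0.3, 0.3, 0.3, 0.3, 0.3, 0.3, 0.3]'

```text
time: 22.65
ee_pos: [0.5017, -0.0359, 0.0996]
tcp_rot: [-180.0, 0.0, 175.5]
wrist_force: [-0.1, -0.1, -0.4]
opening: 0.0311
```

```bash
python3 - <<'E'
from h import *
o=st();to(.4814,-.072,.0375,176)
E
```

```text
T 22.65 p [ 0.5017 -0.0359  0.0996] r [-1.7999e+02  4.0000e-02  1.7554e+02] F [-0.1 -0.1 -0.4] op 0.0311 qd [-35.3 -23.5 -23.    0.2   0.1 -34.9]
units [ 0.436 -0.94   1.553] dr [-0.0001  0.0006 -0.008 ]
```

step_arm --dr '[[0, 0, 0], [0, 0, 0], [0, 0, 0], [0, 0, 0], [0, 0, 0], [0, 0, 0], [0, 0, 0], [0, 0, 0]]' --xyz '[[0.3, -0.65, 0.1], [0.45, -0.95, 0.4], [0.46, -0.97, 0.75], [0.46, -0.97, 1.05], [0.46, -0.97, 1.25], [0.46, -0.97, 1.4], [0.46, -0.97, 1.48], [0.46, -0.97, 1.53]]' --gripper '[0.3, 0.3, 0.3, 0.3, 0.3, 0.3, 0.3, 0.3]'

```text
time: 23.45
ee_pos: [0.4819, -0.0713, 0.0382]
tcp_rot: [180.0, 0.0, 175.6]
wrist_force: [0.6, 0.3, 0.2]
opening: 0.0316
```

```bash
python3 - <<'E'
from h import *
p=bot.camera('wrist'); save(p,'w17')
o=st();to(.4814,-.072,.037,176)
E
```

```text
T 23.5 p [ 0.4818 -0.0715  0.0381] r [1.8000e+02 4.0000e-02 1.7556e+02] F [-0.2  0.6 -0.2] op 0.0311 qd [-0.2 -0.2  0.3  0.5 -0.  -0.1]
units [ 0.009 -0.014  0.027] dr [ 0.      0.0007 -0.0077]
```

View pics/w17.png

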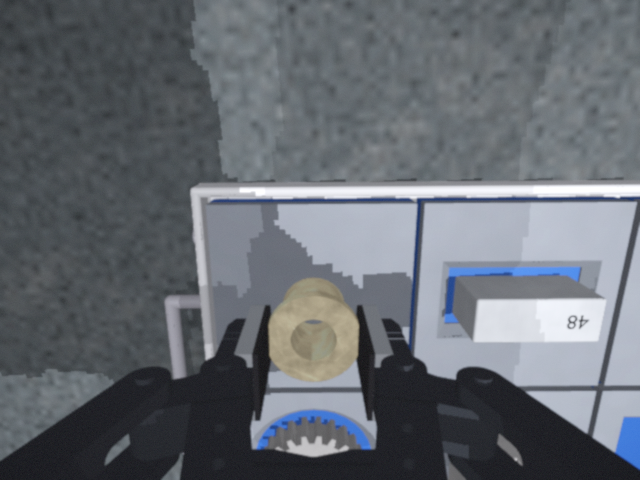

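step_arm --dr '[[0, 0, 0], [0, 0, 0], [0, 0, 0], [0, 0, 0], [0, 0, 0], [0, 0, 0], [0, 0, 0], [0, 0, 0]]' --xyz '[[0, 0, 0.01], [0, 0, 0.02], [0, 0, 0.03], [0, 0, 0.035], [0, 0, 0.035], [0, 0, 0.035], [0, 0, 0.035], [0, 0, 0.035]]' --gripper '[0.3, 0.3, 0.3, 0.3, 0.3, 0.3, 0.3, 0.3]'

```text
time: 24.3
ee_pos: [0.4817, -0.0718, 0.037]
tcp_rot: [180.0, 0.1, 175.5]
wrist_force: [1.0, -0.4, -0.8]
opening: 0.0315
```

step_arm --dr '[[0, 0, 0], [0, 0, 0], [0, 0, 0], [0, 0, 0], [0, 0, 0], [0, 0, 0], [0, 0, 0], [0, 0, 0]]' --xyz '[[0, 0, 0.01], [0, 0, 0.01], [0, 0, 0.01], [0, 0, 0], [0, 0, -0.3], [0, 0, -0.8], [0, 0, -1.5], [0, 0, -2.2]]' --gripper '[0.4, 0.5, 0.6, 0.65, 0.7, 0.75, 0.75, 0.75]'

```text
time: 25.1
ee_pos: [0.4814, -0.0718, 0.1268]
tcp_rot: [-180.0, 0.1, 175.5]
wrist_force: [0.7, 0.5, -0.2]
opening: 0.0643
```

```bash
python3 - <<'E'
from h import *
p=bot.camera('wrist'); save(p,'w18')
o=st();to(.571,.0085,.13,176)
E
```

```text
T 25.15 p [ 0.4832 -0.072   0.1318] r [-179.98    0.42  175.53] F [0.7 0.5 4.7] op 0.064 qd [-0.1 -0.4 -1.9 -5.2  0.   0. ]
units [-2.031  2.177  0.058] dr [-0.0004  0.0073 -0.0082]
```

View pics/w18.png

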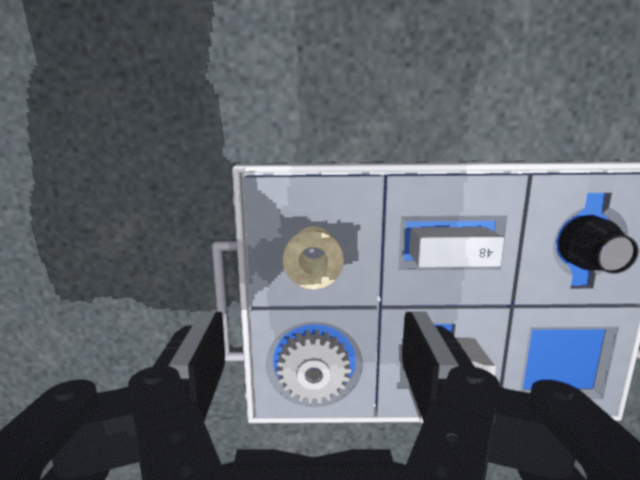

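step_arm --dr '[[0, 0, 0], [0, 0, 0], [0, 0, -0.008], [0, 0, -0.008], [0, 0, -0.008], [0, 0, -0.008], [0, 0, -0.008], [0, 0, -0.008]]' --xyz '[[-0.4, 0.4, 0], [-1.0, 1.1, 0], [-1.55, 1.7, 0], [-1.95, 2.05, 0], [-2.06, 2.17, 0], [-2.06, 2.17, 0], [-2.06, 2.17, 0], [-2.06, 2.17, 0]]' --gripper '[0.75, 0.75, 0.75, 0.75, 0.75, 0.75, 0.75, 0.75]'

```text
time: 25.95
ee_pos: [0.57, 0.0077, 0.1255]
tcp_rot: [-180.0, 0.1, 175.9]
wrist_force: [-0.2, -0.2, -0.0]
opening: 0.0644
```

```bash
python3 - <<'E'
from h import *
p=bot.camera('wrist'); save(p,'w19')
find(p,'vblock',.05)
o=st();to(.571,.0085,.13,176)
e=o['ee_pos'];print(w2px(p,[e[0],e[1],.051]))
E
```

```text
vblock 0.93 [316. 259.  79.  86.] [0.5673 0.0079] [0.5684 0.0078] [78. 84.] 0.0
T 26.05 p [0.5701 0.0077 0.1255] r [-1.8000e+02  8.0000e-02  1.7594e+02] F [ 0.1 -0.4 -0.6] op 0.0639 qd [0.1 0.1 0.2 0.  0.  0.1]
units [-0.021  0.021 -0.114] dr [-0.      0.0013 -0.001 ]
[314.12171204 262.53056577]
```

View pics/w19.png

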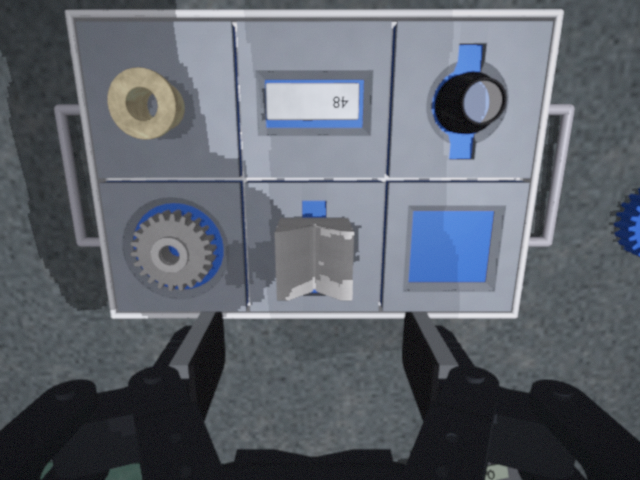

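step_arm --dr '[[0, 0, 0], [0, 0, 0], [0, 0, 0], [0, 0, 0], [0, 0, 0], [0, 0, 0], [0, 0, 0], [0, 0, 0]]' --xyz '[[0, 0.01, 0.5], [0, 0.01, 1.05], [0, 0.01, 1.55], [0, 0.01, 1.95], [0, 0.01, 2.2], [0, 0.01, 2.34], [0, 0.01, 2.39], [0, 0.01, 2.39]]' --gripper '[0.75, 0.75, 0.75, 0.75, 0.75, 0.75, 0.7, 0.65]' --squeeze 60

```text
time: 26.85
ee_pos: [0.5709, 0.0087, 0.0299]
tcp_rot: [180.0, 0.1, 176.0]
wrist_force: [0.2, 0.0, -0.3]
opening: 0.0557
```

step_arm --dr '[[0, 0, 0], [0, 0, 0], [0, 0, 0], [0, 0, 0], [0, 0, 0], [0, 0, 0], [0, 0, 0], [0, 0, 0]]' --xyz '[[0, 0, 0], [0, 0, 0], [0, 0, 0], [0, 0, 0], [0, 0, 0], [0, 0, 0], [0, 0, 0], [0, 0, 0]]' --gripper '[0.6, 0.55, 0.5, 0.45, 0.4, 0.4, 0.4, 0.4]' --squeeze 60

```text
time: 27.65
ee_pos: [0.5711, 0.0087, 0.0303]
tcp_rot: [-180.0, 0.1, 176.0]
wrist_force: [-1.0, -1.5, 6.5]
opening: 0.0407
```

```bash
python3 - <<'E'
from h import *
o=st();to(.5786,.094,.055,176)
E
```

```text
T 27.65 p [0.5711 0.0087 0.0303] r [-1.7999e+02  1.3000e-01  1.7598e+02] F [-1.  -1.5  6.5] op 0.0407 qd [-0.1 -0.  -0.   0.1  0.1  0.1]
units [-0.039  2.141 -0.617] dr [-0.0001  0.0023 -0.0003]
```

Gripped (0.0407). Lift to about 0.06, carry to the V-block nest.

step_arm --dr '[[0, 0, 0], [0, 0, 0], [0, 0, 0], [0, 0, 0], [0, 0, 0], [0, 0, 0], [0, 0, 0], [0, 0, 0]]' --xyz '[[0, 0, -0.2], [0, 0, -0.5], [0, 0.2, -0.75], [-0.01, 0.8, -0.75], [-0.02, 1.4, -0.75], [-0.03, 1.9, -0.75], [-0.04, 2.14, -0.75], [-0.04, 2.14, -0.75]]' --gripper '[0.4, 0.4, 0.4, 0.4, 0.4, 0.4, 0.4, 0.4]'

```text
time: 28.45
ee_pos: [0.5783, 0.0953, 0.0599]
tcp_rot: [180.0, 0.1, 176.1]
wrist_force: [0.6, 0.4, -2.8]
opening: 0.0411
```

```bash
python3 - <<'E'
from h import *
p=bot.camera('wrist'); save(p,'w20')
o=st();to(.5786,.094,.03,176)
print(px2w(p,0,0,.017))
E
```

```text
T 28.5 p [0.5782 0.0944 0.0597] r [-1.7999e+02  6.0000e-02  1.7605e+02] F [ 0.1 -0.5 -2. ] op 0.0407 qd [-1.3 -0.3 -0.6  0.1 -0.3 -0.4]
units [-0.01  -0.009  0.743] dr [-0.0002  0.001   0.0009]
[ 0.45161237 -0.01916432  0.017     ]
```

View pics/w20.png

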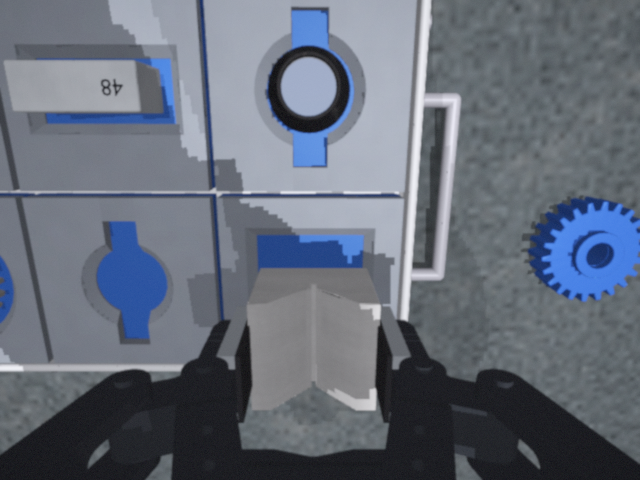

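```bash
python3 - <<'E'
from h import *
p=bot.camera('wrist')
o=st();print(px2w(p,311,229,.017),px2w(p,311,235,.012),px2w(p,216,193,.016))
to(.5786,.0934,.03,176)
E
```

```text
T 28.55 p [0.5782 0.0938 0.0597] r [-1.7998e+02  5.0000e-02  1.7601e+02] F [ 0.5 -1.1 -3.1] op 0.0405 qd [-0.9 -0.1 -0.3 -0.1  0.1 -0.1]
[0.5516041  0.09478508 0.017     ] [0.55573597 0.09447197 0.012     ] [0.53252525 0.05377161 0.016     ]
units [-0.011 -0.01   0.741] dr [-0.0003  0.0009  0.0001]
```

step_arm --dr '[[0, 0, 0], [0, 0, 0], [0, 0, 0], [0, 0, 0], [0, 0, 0], [0, 0, 0], [0, 0, 0], [0, 0, 0]]' --xyz '[[-0.02, -0.02, 0.1], [-0.02, -0.02, 0.25], [-0.02, -0.02, 0.42], [-0.02, -0.02, 0.56], [-0.02, -0.02, 0.68], [-0.02, -0.02, 0.77], [-0.02, -0.02, 0.83], [-0.02, -0.02, 0.86]]' --gripper '[0.4, 0.4, 0.4, 0.4, 0.4, 0.4, 0.4, 0.4]'

```text
time: 29.35
ee_pos: [0.5789, 0.0932, 0.0249]
tcp_rot: [-180.0, 0.0, 176.0]
wrist_force: [0.1, 0.2, -2.4]
opening: 0.0407
```

```bash
python3 - <<'E'
from h import *
p=bot.camera('wrist'); save(p,'w21')
o=st();to(.579,.0934,.0245,176)
E
```

```text
T 29.4 p [0.5789 0.0932 0.0248] r [-1.8000e+02  4.0000e-02  1.7599e+02] F [-0.   0.8 -2.4] op 0.0408 qd [ 0.1 -0.1  0.3  0.4 -0.1  0. ]
units [-0.001  0.005  0.008] dr [-0.      0.0008 -0.0002]
```

View pics/w21.png

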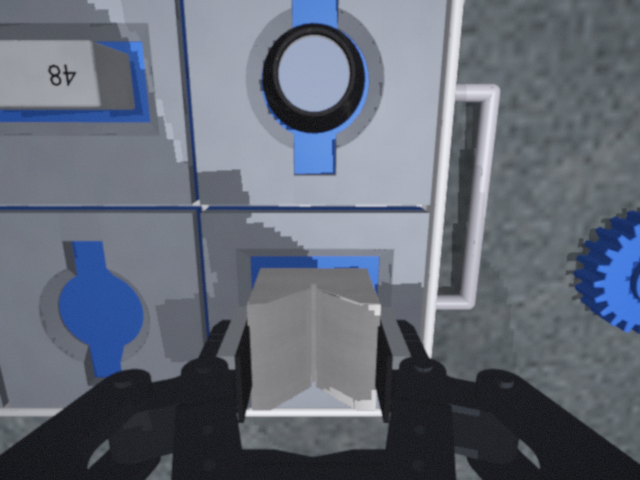

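step_arm --dr '[[0, 0, 0], [0, 0, 0], [0, 0, 0], [0, 0, 0], [0, 0, 0], [0, 0, 0], [0, 0, 0], [0, 0, 0]]' --xyz '[[0, 0, 0.01], [0, 0, 0.02], [0, 0, 0.02], [0, 0, 0.02], [0, 0, 0.02], [0, 0, 0], [0, 0, -0.3], [0, 0, -0.9]]' --gripper '[0.4, 0.4, 0.48, 0.56, 0.64, 0.72, 0.75, 0.75]' --squeeze 30

```text
time: 30.2
ee_pos: [0.578, 0.093, 0.0606]
tcp_rot: [-180.0, -0.1, 176.0]
wrist_force: [-0.0, 0.1, 0.8]
opening: 0.0643
```

```bash
python3 - <<'E'
from h import *
p=bot.camera('wrist'); save(p,'w22')
o=st();to(.4817,-.0718,.12,176)
E
```

```text
T 30.25 p [0.5802 0.0934 0.0663] r [179.94   0.28 175.99] F [0.5 0.7 3.5] op 0.0641 qd [ 0.  -0.9  0.3 -4.   0.1 -0. ]
units [ 2.161 -4.291 -1.358] dr [ 0.001   0.005  -0.0002]
```

View pics/w22.png

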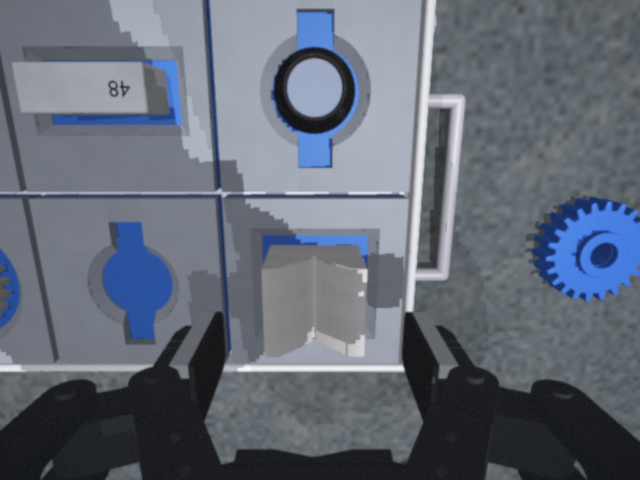

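step_arm --dr '[[0, 0, 0], [0, 0, 0], [0, 0, 0], [0, 0, 0], [0, 0, 0], [0, 0, 0], [0, 0, 0], [0, 0, 0]]' --xyz '[[0, 0, -0.5], [0.2, -0.4, -1.0], [0.6, -1.2, -1.2], [1.0, -2.0, -1.2], [1.45, -2.9, -1.2], [1.85, -3.7, -1.2], [2.07, -4.15, -1.2], [2.137, -4.285, -1.2]]' --gripper '[0.7, 0.65, 0.6, 0.6, 0.6, 0.6, 0.6, 0.6]'

```text
time: 31.05
ee_pos: [0.4811, -0.0733, 0.1103]
tcp_rot: [-180.0, 0.1, 175.9]
wrist_force: [0.7, 0.4, -0.1]
opening: 0.051
```

```bash
python3 - <<'E'
from h import *
bot.camera('wrist');bot.camera('wrist')
p=bot.camera('wrist'); save(p,'w23')
o=st();to(.4817,-.0718,.0366,176)
e=o['ee_pos'];print(w2px(p,[e[0],e[1],.046]))
E
```

```text
T 31.2 p [ 0.4821 -0.0717  0.1097] r [1.7999e+02 1.2000e-01 1.7596e+02] F [ 0.6  0.2 -0.6] op 0.0515 qd [ 1.1  0.7  0.2 -0.  -0.   0.1]
units [ 0.014 -0.005  1.826] dr [ 0.0001  0.0021 -0.0007]
[315.12814292 268.98349121]
```

View pics/w23.png

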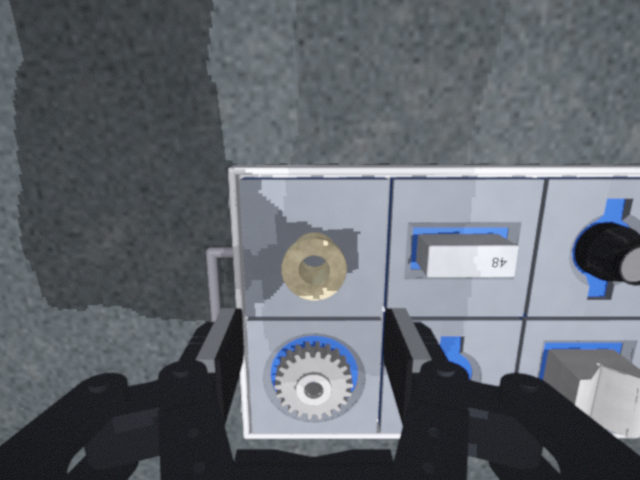

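step_arm --dr '[[0, 0, 0], [0, 0, 0], [0, 0, 0], [0, 0, 0], [0, 0, 0], [0, 0, 0], [0, 0, 0], [0, 0, 0]]' --xyz '[[0.05, 0, 0.4], [0.05, 0, 0.8], [0.05, 0, 1.2], [0.05, 0, 1.5], [0.05, 0, 1.7], [0.05, 0, 1.79], [0.05, 0, 1.82], [0.05, 0, 1.82]]' --gripper '[0.6, 0.6, 0.6, 0.6, 0.6, 0.6, 0.6, 0.55]' --squeeze 30

```text
time: 32.0
ee_pos: [0.48, -0.0716, 0.0366]
tcp_rot: [180.0, 0.1, 176.0]
wrist_force: [0.1, 0.1, -0.6]
opening: 0.0469
```

step_arm --dr '[[0, 0, 0], [0, 0, 0], [0, 0, 0], [0, 0, 0], [0, 0, 0], [0, 0, 0], [0, 0, 0], [0, 0, 0]]' --xyz '[[0, 0, 0], [0, 0, 0], [0, 0, 0], [0, 0, 0], [0, 0, 0], [0, 0, 0], [0, 0, 0], [0, 0, 0]]' --gripper '[0.5, 0.45, 0.4, 0.35, 0.3, 0.3, 0.3, 0.3]' --squeeze 30

```text
time: 32.8
ee_pos: [0.48, -0.0718, 0.0367]
tcp_rot: [-180.0, 0.1, 176.0]
wrist_force: [-0.7, -0.6, 5.3]
opening: 0.0313
```

```bash
python3 - <<'E'
from h import *
p=bot.camera('wrist'); save(p,'w24')
o=st();to(.573,.0075,.08,176)
e=o['ee_pos'];print(w2px(p,[e[0],e[1],.046]))
E
```

```text
T 32.85 p [ 0.48   -0.0718  0.0367] r [-1.7998e+02  1.0000e-01  1.7598e+02] F [-1.7 -0.3  6.2] op 0.0312 qd [-0.1  0.1  0.1  0.1  0.1  0.1]
units [-2.183  2.141 -1.078] dr [-0.0003  0.0017 -0.0004]
[314.39395036 337.77868914]
```

View pics/w24.png

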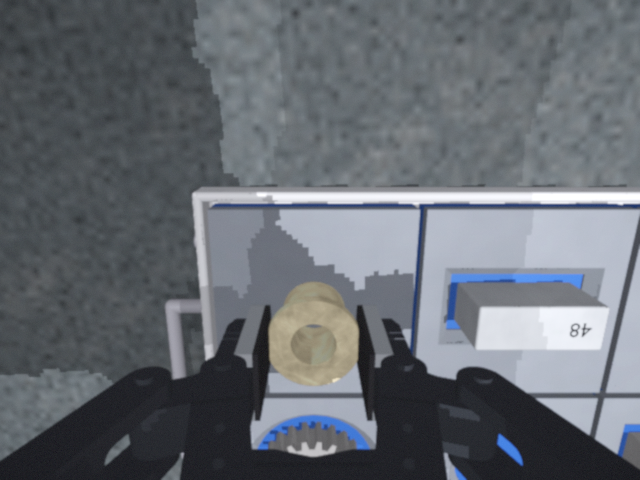

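step_arm --dr '[[0, 0, 0], [0, 0, 0], [0, 0, 0], [0, 0, 0], [0, 0, 0], [0, 0, 0], [0, 0, 0], [0, 0, 0]]' --xyz '[[0, 0, -0.4], [-0.05, 0.05, -0.9], [-0.5, 0.5, -1.08], [-1.05, 1.0, -1.08], [-1.55, 1.5, -1.08], [-1.95, 1.9, -1.08], [-2.13, 2.1, -1.08], [-2.18, 2.14, -1.08]]' --gripper '[0.3, 0.3, 0.3, 0.3, 0.3, 0.3, 0.3, 0.3]'

```text
time: 33.65
ee_pos: [0.5728, 0.0082, 0.0789]
tcp_rot: [-180.0, -0.0, 176.0]
wrist_force: [-0.7, -1.0, -1.1]
opening: 0.0312
```

```bash
python3 - <<'E'
from h import *
bot.camera('wrist');bot.camera('wrist')
p=bot.camera('wrist'); save(p,'w25')
o=st();to(.573,.0075,.04,176)
e=o['ee_pos'];print(w2px(p,[e[0],e[1],.017]))
E
```

```text
T 33.8 p [0.572  0.0071 0.0793] r [-1.7999e+02  1.0000e-02  1.7597e+02] F [-0.9 -0.5 -1.1] op 0.0312 qd [-0.4 -0.6 -0.3  0.   0.1  0. ]
units [-0.023  0.011  0.983] dr [-0.0002  0.0002 -0.0005]
[313.48904576 269.73619231]
```

View pics/w25.png

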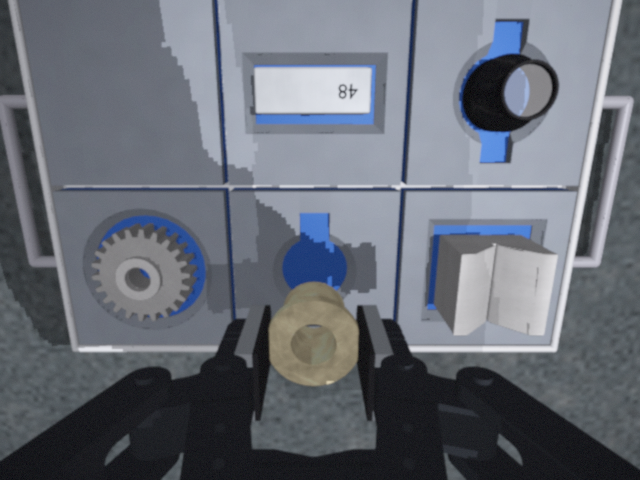

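step_arm --dr '[[0, 0, 0], [0, 0, 0], [0, 0, 0], [0, 0, 0], [0, 0, 0], [0, 0, 0], [0, 0, 0], [0, 0, 0]]' --xyz '[[-0.02, 0.01, 0.15], [-0.02, 0.01, 0.4], [-0.02, 0.01, 0.62], [-0.02, 0.01, 0.8], [-0.02, 0.01, 0.94], [-0.02, 0.01, 1.04], [-0.02, 0.01, 1.1], [-0.02, 0.01, 1.12]]' --gripper '[0.3, 0.3, 0.3, 0.3, 0.3, 0.3, 0.3, 0.3]'

```text
time: 34.6
ee_pos: [0.5735, 0.008, 0.0345]
tcp_rot: [180.0, 0.1, 176.0]
wrist_force: [-0.3, -0.8, -0.7]
opening: 0.0314
```

```bash
python3 - <<'E'
from h import *
p=bot.camera('wrist'); save(p,'w26')
o=st();to(.573,.0075,.0312,176)
E
```

```text
T 34.65 p [0.5736 0.008  0.0346] r [-1.8000e+02  6.0000e-02  1.7599e+02] F [-0.6 -0.7 -1.2] op 0.0312 qd [ 0.1 -0.2  0.3  0.3 -0.  -0. ]
units [ 0.013 -0.013  0.085] dr [-0.      0.001  -0.0002]
```

View pics/w26.png

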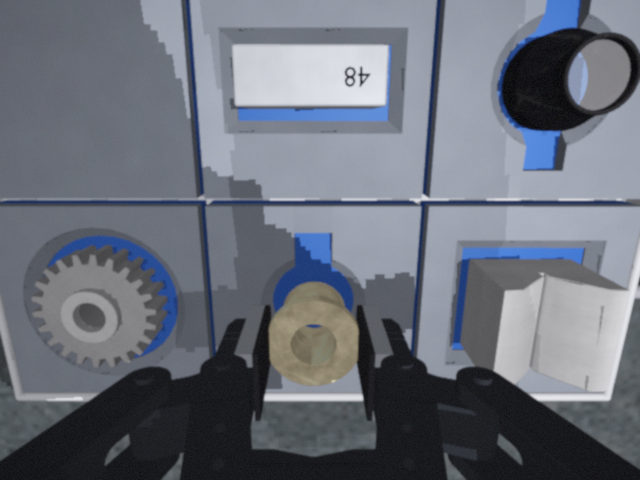

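Centred over the small round recess; lower the last 3.5 mm.

step_arm --dr '[[0, 0, 0], [0, 0, 0], [0, 0, 0], [0, 0, 0], [0, 0, 0], [0, 0, 0], [0, 0, 0], [0, 0, 0]]' --xyz '[[0, 0, 0.02], [0, 0, 0.04], [0, 0, 0.06], [0, 0, 0.08], [0, 0, 0.09], [0, 0, 0.09], [0, 0, 0.09], [0, 0, 0.09]]' --gripper '[0.3, 0.3, 0.3, 0.3, 0.3, 0.3, 0.3, 0.3]'

```text
time: 35.45
ee_pos: [0.5736, 0.008, 0.0311]
tcp_rot: [180.0, 0.1, 176.0]
wrist_force: [0.3, -0.3, -0.7]
opening: 0.0313
```

step_arm --dr '[[0, 0, 0], [0, 0, 0], [0, 0, 0], [0, 0, 0], [0, 0, 0], [0, 0, 0], [0, 0, 0], [0, 0, 0]]' --xyz '[[0, 0, 0.01], [0, 0, 0.01], [0, 0, 0.01], [0, 0, 0.01], [0, 0, 0], [0, 0, -0.4], [0, 0, -1.1], [0, 0, -1.9]]' --gripper '[0.3, 0.4, 0.48, 0.56, 0.6, 0.65, 0.65, 0.65]'

```text
time: 36.25
ee_pos: [0.5727, 0.008, 0.1071]
tcp_rot: [-180.0, -0.1, 176.0]
wrist_force: [0.2, -0.3, 1.1]
opening: 0.0551
```

step_arm --dr '[[0, 0, 0], [0, 0, 0], [0, 0, 0], [0, 0, 0], [0, 0, 0], [0, 0, 0], [0, 0, 0], [0, 0, 0]]' --xyz '[[0.2, 0, -0.3], [0.5, 0, -0.8], [0.8, 0, -1.3], [1.0, 0, -1.5], [1.0, 0, -1.5], [1.0, 0, -1.5], [1.0, 0, -1.5], [1.0, 0, -1.5]]' --gripper '[0.65, 0.65, 0.65, 0.65, 0.65, 0.65, 0.65, 0.65]'

```text
time: 37.05
ee_pos: [0.5334, 0.0107, 0.1659]
tcp_rot: [-180.0, -0.0, 176.0]
wrist_force: [0.1, 0.7, 0.8]
opening: 0.0557
```

```bash
python3 - <<'E'
from h import *
p=bot.camera('wrist'); save(p,'w27'); q=bot.camera('scene'); save(q,'s2')
cv2.imwrite('pics/s2z.png',cv2.resize(cv2.cvtColor(q['image'][190:350,180:430],cv2.COLOR_RGB2BGR),None,fx=3,fy=3,interpolation=cv2.INTER_CUBIC))
st()
E
```

```text
T 37.15 p [0.5335 0.0107 0.1663] r [-1.7999e+02 -1.0000e-02  1.7598e+02] F [-0.3 -0.2 -0.3] op 0.0556 qd [-0.  -0.3  0.1  0.1 -0.   0.1]
```

View pics/w27.png

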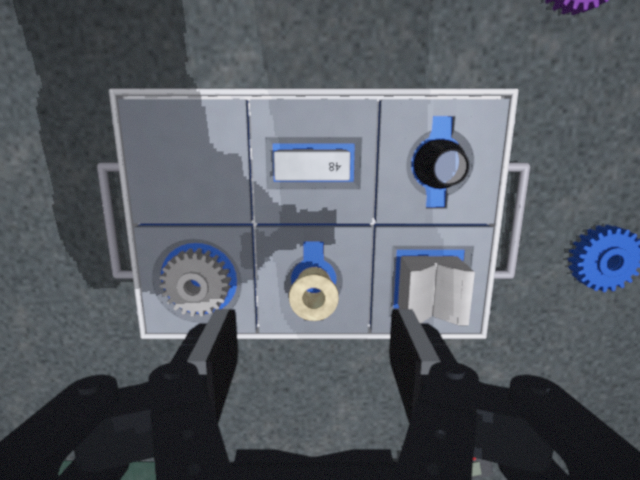

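View pics/s2z.png

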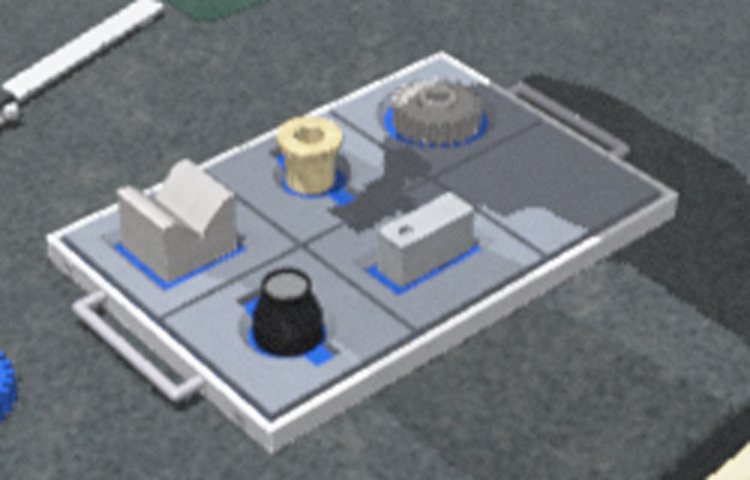

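```bash
python3 - <<'E'
from h import *
th=np.radians(-3.85);ex=np.array([np.cos(th),np.sin(th),0]);ey=np.array([-np.sin(th),np.cos(th),0])
N=dict(gear=(.5666,-.078),vblock=(.5789,.0932),bar=(.4868,.0144),bush=(.5736,.008))
def circ(r): a=np.linspace(0,2*np.pi,40);return [(r*np.cos(t),r*np.sin(t)) for t in a]
def rec(a,b): return [(-a,-b),(a,-b),(a,b),(-a,b)]
S=dict(gear=[(circ(.0245),.025)],vblock=[(rec(.02,.021),.045),(rec(.02,.021),.011)],bar=[(rec(.009,.024),.037),(rec(.009,.024),.011)],bush=[(circ(.017),.040),(circ(.013),.011)])
for n,(a,b,c,d),f in [('scene',(200,310,200,400),4),('wrist',(80,350,100,520),1.9)]:
    p=bot.camera(n); im=cv2.cvtColor(p['image'],cv2.COLOR_RGB2BGR)[a:b,c:d]
    im=cv2.resize(im,None,fx=f,fy=f,interpolation=cv2.INTER_CUBIC)
    for k,L in S.items():
        for pts,z in L:
            P=np.array([w2px(p,np.r_[N[k],z]+x*ex+y*ey) for x,y in pts]); P=((P-[c,a]+.5)*f).astype(np.int32)
            cv2.polylines(im,[P],True,(0,0,255) if z>.012 else (0,255,0),1)
    cv2.imwrite(f'pics/ov_{n}.png',im); print(im.shape)
E
```

```text
(440, 800, 3)
(513, 798, 3)
```

View pics/ov_scene.png

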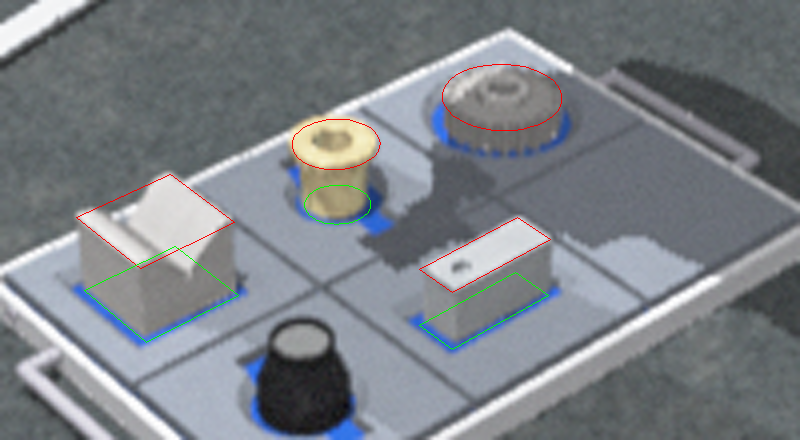

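View pics/ov_wrist.png

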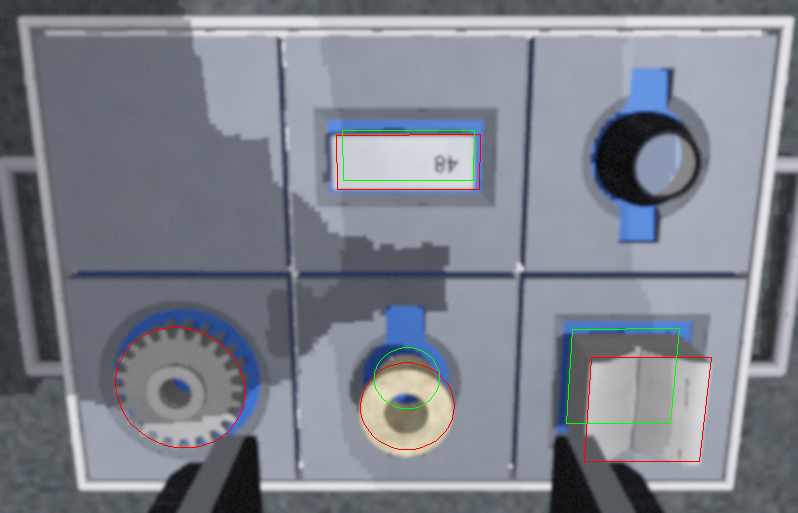

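```bash
python3 - <<'E'
from h import *
st(); print(bot.job_done())
E
```

```text
T 37.25 p [0.5335 0.0107 0.1666] r [-1.8000e+02  2.0000e-02  1.7598e+02] F [ 0.1  1.2 -0.2] op 0.0556 qd [-0.  -0.2  0.1  0.2 -0.1  0.1]
the job is handed in; nothing more can be done
None
```

The gear, V-block, gauge bar and bush now each stand in their own nest. I handed the job in at 37.3 s; it gives no verdict.

I made the two exchanges through the spare bay:
- **Gear and bar:** the gear went to the spare bay, the bar to its slot, then the gear to the large round nest.
- **Bush and V-block:** the bush went to the spare bay, the V-block to its nest, then the bush to the small round nest.

**Last checks:** I drew the expected outlines, with each thing standing on its recess floor, over the scene and wrist pictures.
- All four matched to within about 2 mm, the camera calibration limit. They looked upright, with blue floor showing round each.
- Just before each release the tool height was within 0.5 mm of that for the thing resting on its floor. I did not measure their resting heights any more closely.
- The loupe stood in its nest with no sign of having been touched, and the gripper was clear of everything.

**What went less than smoothly:**
- My first approach ran into the last joint's range limit, which left the tool tilted about 1° and short of its target. I corrected this before the first grasp.
- Setting the gear on the spare bay gave a brief wrist force of 32 N, so I made the later placings more slowly.
- The top and wrist cameras disagreed by 2–4 mm, so I centred the placings by eye in the wrist view.

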